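# Open a two-door switch enclosure and draw its button-locked bolt

### The job

The switch enclosure lies on its back on the plywood board, doors up. Open it for wiring: swing the wider, left-hand door past upright, then free the other door by holding down the thumb button of its slide bolt and drawing the bolt towards you until it locks in its open notch with the button sprung up again, and swing that door past upright too. Leave both doors standing open and do not shift the loose things round the work.

Things in the scene. Friction and masses are not known exactly. Their poses are not given: they have to be found in the camera images.
- enclosure: grey steel switch enclosure on its back on a plywood board (board top 71 mm above the bench); it does not shift. 200 mm along its x, 300 mm along y, walls 85 mm high, two flush doors on top (faces at 99 mm). Origin: centre of the underside; x away from the robot at yaw 0, y left, z up. Each door is hinged along a long side (y = +150, -150 mm). Parts inside reach up to 62 mm
- active_handle (a point): centre of the bar of the wide left-hand (active) door's D-handle: bar 10 mm thick, 90 mm long, along the enclosure's x, axis 35 mm off the door's face (30 mm of room under it). 135 mm from the hinge line across the door, 49 mm above the hinge line when shut. Turns with the door
- passive_handle (a point): bar centre of the same D-handle on the narrower right-hand (passive) door: 75 mm from its hinge line across the door, 49 mm above the hinge line when shut. With the bolt drawn about 12 N upwards here starts the door
- active_hinge (a point): middle of the active door's hinge line, which runs along the enclosure's x on its left side, 150 mm left of its middle, 85 mm above its underside
- passive_hinge (a point): middle of the passive door's hinge line, which runs along the enclosure's x on its right side, 150 mm right of its middle, 85 mm above its underside
- active_door (a joint): opening angle of the active door in rad: 0 shut, 1.57 upright, stop at 1.95. It reaches 169 mm from its hinge and covers the other door's bolt, so it must be opened first. Not latched; may start up to 0.12 ajar. Friction hinge: stays at any angle (about 5 N at the handle moves it). Upright it reaches 0.33 m above the bench: keep clear of it afterwards
- passive_door (a joint): opening angle of the passive door in rad, the opposite way round: 0 shut, 1.57 upright, stop at 1.95. Friction hinge, stays where it is left. While the bolt is thrown the door lifts only 1 to 2 mm
- bolt (a joint): travel in m of the passive door's slide bolt: 0 thrown (end under the far end wall's keeper strap), grows as it is drawn along the enclosure's -x, towards the robot. The button's cross pin stands in notches of the rail's lips: locked notch at 0, open notch at 0.030 (both 1 mm play); the rail runs on to a stop at 0.038, where it does not lock. Friction about 2 N; locked, it holds against 60 N
- button (a joint): how far the thumb button is pressed, in m: 0 up, 0.0075 at its hard bottom. The pin clears the rail's lips beyond 0.0055. Spring: 4 N to start, 9 N at the bottom. Let go between the notches it stays 0.0055 down under the lips and the bolt still slides; on meeting a notch it springs fully up and the bolt is locked
- button_top (a point): middle of the top of the bolt's black button, a ribbed pad 32 mm along x, 20 mm wide, 8 mm proud of its steel carriage; pressed along -z. In the enclosure's frame at x = 10 (thrown), y = 6, z = 80 mm. Rail lips reach 22 mm to each side, 11 mm below this point. The passive door's step stands 26 mm to the right and rises 19 mm above it; that door's handle is 81 mm to the right
- thumb_stop (a point): top of the thumb stop, a steel tab on the bolt's carriage, 8 mm thick, 24 mm wide, its top 13 mm above the button's top. Its face towards the button is 26 mm from the button's middle on the -x side: a finger on the button pushes against it to draw the bolt. This point is the top edge of that face
- cutters_mid (a point): middle of the loose yellow-and-black cutters (142 x 57 x 11 mm) on the left end of the board; to be left alone
- fitting_mid (a point): middle of the loose cast twin-elbow pipe fitting (106 x 145 x 39 mm) on the bench to the left; to be left alone
- beaker_mid (a point): middle of the loose white beaker (77 mm across, 106 mm tall) on the bench to the right; to be left alone
- parts_box_mid (a point): middle of the loose small blue parts box (53 x 70 x 43 mm) on the bench to the right; to be left alone

How it is judged (in metres and radians):
On the way, in this order (a step that is already met when the one before it is completed fails the run):
1. the wide left-hand door stands open (value of joint active_door above 1.5 rad), for 0.1 s.
2. the bolt is drawn and locked in its open notch, its button sprung up (value of joint bolt above 0.027 m and value of joint button below 0.002 m), for 0.2 s.
At the end, for the whole second after the job is handed in: both doors stand open at 1.5 rad or more, the bolt is drawn by over 27 mm and its button is up to within 2 mm, which it is only in the open notch (all of step 2 and value of joint each of active_door, passive_door above 1.5 rad); the robot touches nothing.
It fails at once if the pair of cutters is shifted (distance of cutters_mid from where it was at the start of the episode above 0.03 m).
It fails at once if the pipe fitting is shifted (distance of fitting_mid from where it was at the start of the episode above 0.03 m).
It fails at once if the white beaker is shifted (distance of beaker_mid from where it was at the start of the episode above 0.03 m).
It fails at once if the blue parts box is shifted (distance of parts_box_mid from where it was at the start of the episode above 0.03 m).
It also fails if it takes over 64 s, if anything falls off the work surface, if the arm or the gripper's body presses on something with over 40 N, if the wrist force passes 120 N, or if a joint passes its speed limit or range.

### The arm

A 6-joint arm with a two-finger parallel gripper is mounted at the origin on the work surface; the furniture and walls round the work are solid. World frame = base frame: x ahead of the robot, y to its left, z up, the work surface at z = 0. Lengths are in m, angles in degrees, forces in N, time in s.
With the tool pointing down it reaches from about 0.4 to 0.825 m from the base axis. Payload 7 kg.
Tool frame: the origin (TCP) lies between the finger pads; the fingertips stand 19 mm ahead of it and the grasp point (between the pads) is the TCP; x points along the fingers, y is the direction in which the jaws open and shut, and the axes are right-handed (so a half turn about x gives the same grasp; the last joint's range is limited). The gripper opens to 88 mm and grips with 3 to 60 N. Pads are 19 mm wide; open, the fingers measure 130 mm over their backs; the gripper's body (78 mm by 193 mm) begins 47 mm behind the grasp point.
Start: joints at [87.955, 20.546, 0.682, 0, -70.136, -16.507], TCP at [0.215, 0.64, 0.246] pointing down, gripper open.
Joint ranges: [-176.03, 176.03], [-82.01, 121.73], [-58.28, 71.71], [-173.87, 95.51], [-174.79, -0.11], [-173.66, 173.66]. Speed limits (degrees/s): [136.94, 136.94, 172.46, 180, 180, 180].

### API

Orientations are given as [roll, pitch, yaw] about the fixed x, y, z axes, in that order (R = Rz(yaw) Ry(pitch) Rx(roll)).
In Python, from plant import * gives the robot as it stands.
- The arm moves only by the tool step_arm, never from a script. Its argument "steps" is a list of rows, each a list of 2 entries, a list of its own where there are three numbers: the shift along the tool's x, y, z in units of 0.02 m (1.0 is 0.02 m), then the turn about the tool's x in units of 6 degrees (1.0 is 6 degrees). A call has 1 to 20 rows; each row shifts and turns the commanded pose from where the row before left it, along the tool's axes as they then stand; what a row does not reach is not made up. A row lasts 1/12 s, in which the tool goes at most 41.7 mm and 7.16 degrees, less where a joint would pass 70% of its speed; a pose out of reach is approached as far as the arm can. A call with a number of a shift or a turn outside -1 to 1 is refused whole. A call with a gripper value outside its range is refused whole. "fingers" is the closure, from 0 (fully open) to 1 (shut), set as the call begins (left out, the last holds). The fingers move at their own pace and stop on an object; "grip_force" is the grip in N (left out, the last holds). Time passes only in rows, so rows that do not move let the fingers close. It gives the time, the measured TCP pose, the force and the opening at its end, in the units of the state.
- get_state(): the state, without advancing time (a new reading comes with each control period).
- capture(name): name is "scene" or "top" or "wrist"; returns the picture (420x560x3 uint8, blue, green, red); there is no depth.
- camera_model(name): a dict with "intrinsics" (3x3 intrinsics, pixels), "rvec" (rotation vector, rad) and "tvec" (3), from world to camera coordinates, as OpenCV has them. Camera axes: x right, y down, z forward; pixel columns grow to the right and rows downward; lengths in m; the calibration is good to about 2 mm. A picture is of the moment at which its call begins: read the wrist's pose just before it. camera_model takes no time and is no camera call; for the wrist camera it gives the pose at the moment of the call.
- close_job(): hands the job in, once; it reports no verdict.
The state is a dict: "time_s": time; "joints": joint angles; "qd": joint speeds; "joint_torque": joint torques, N m; "tcp_pos": TCP position; "eef_rot": TCP orientation; "contact_force": force on the tool from outside, world axes, zero at the start; "moment": the same for the moment, N m; "gripper_width": finger opening in m.
Only numpy, scipy, OpenCV 4.12 (cv2) and the standard library are available. Lean on these libraries where they do the work, as an engineer would, in place of code of your own. Each camera call takes 0.05 s, during which the arm holds its last target.

## Working session

There is one attempt and no reset: what is moved stays moved. The work goes in short steps, Python scripts to look and compute and a tool call to move; the robot and the scene stay as the last step left them, time stands still between calls to the robot, and variables do not carry over. Pictures are saved under pics/ and viewed, and the job is handed in when it is done.

Besides the shell and the picture viewer there is one more tool, called after "Emit:" as name(argument=value, ...) on one line, values as JSON. step_arm: Moves the arm, as the interface text tells. Its arguments: {"type":"object","properties":{"steps":{"type":"array","items":{"type":"array"}},"fingers":{"type":"number"},"grip_force":{"type":"number"}},"required":["steps"]}

```bash
ls; mkdir -p pics
python3 - <<'E'
from plant import *
import cv2
print(get_state())
for n in ["scene","top","wrist"]:
    m=camera_model(n); print(n,m)
    cv2.imwrite(f"pics/{n}0.png",capture(n))
E
```

```text
pics
{'time_s': 0.0, 'joints': array([ 8.79537144e+01,  2.05917944e+01,  6.33647766e-01, -1.87944591e-02,
       -7.01372326e+01, -1.65080551e+01]), 'qd': array([ 0.00189066,  0.0324024 ,  0.04680497, -0.02434042, -0.03226516,
        0.10949258]), 'joint_torque': array([-3.04603818e-04, -5.82714272e+01,  2.93052453e+01,  6.99722573e+00,
        6.85457155e-03, -1.72159080e-04]), 'tcp_pos': array([0.21465949, 0.63946831, 0.24462183]), 'eef_rot': array([  96.01500162,   89.90299763, -102.54573949]), 'contact_force': array([ 0.27250193, -0.29941862, -0.21054593]), 'moment': array([-0.00962952,  0.02410809,  0.01546353]), 'gripper_width': 0.0873552774238185}
scene {'intrinsics': array([[390.74247238,   0.        , 279.56382978],
       [  0.        , 390.74247238, 213.60079029],
       [  0.        ,   0.        ,   1.        ]]), 'rvec': array([ 2.10601165, -0.53598407,  0.30284159]), 'tvec': array([-0.47461699,  0.25715319,  1.0209666 ])}
top {'intrinsics': array([[467.12020581,   0.        , 281.39857659],
       [  0.        , 467.12020581, 218.11882027],
       [  0.        ,   0.        ,   1.        ]]), 'rvec': array([ 2.15647846, -2.21428293,  0.06723571]), 'tvec': array([-0.00373076,  0.56872576,  1.47299588])}
wrist {'intrinsics': array([[377.04161377,   0.        , 277.23852745],
       [  0.        , 377.04161377, 215.16280319],
       [  0.        ,   0.        ,   1.        ]]), 'rvec': array([-1.72380836,  2.39811976,  0.34396925]), 'tvec': array([ 0.67508769, -0.03593316,  0.39113157])}
```

View pics/scene0.png

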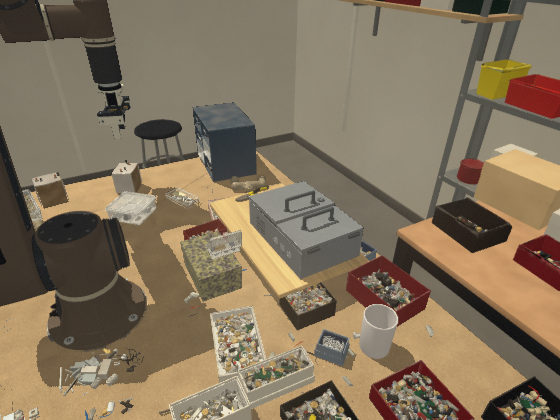

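View pics/top0.png

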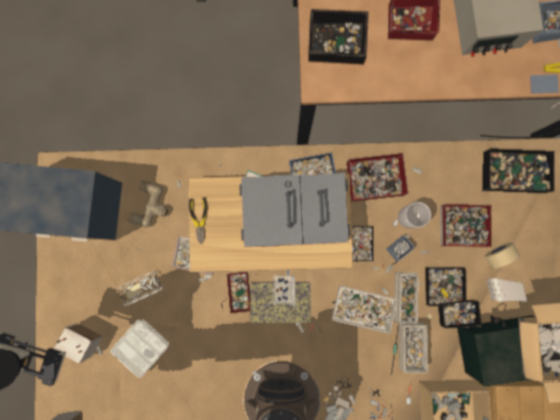

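View pics/wrist0.png

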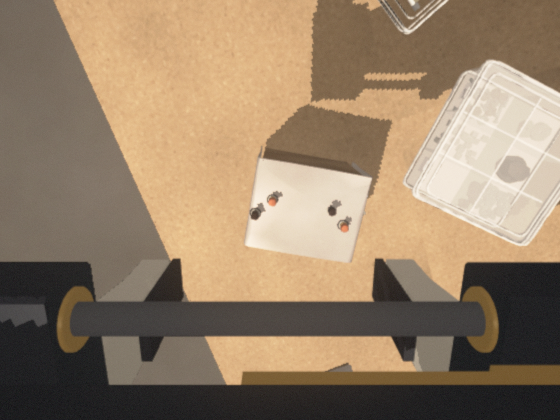

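The scene shows the enclosure on the board, with the handles at about (305,200) and (318,218) in scene. In top, the enclosure spans columns 241–350 and rows 172–246. I'll zoom in.

Run:
```python
import cv2
a=cv2.imread("pics/top0.png"); c=a[160:260,180:360]; cv2.imwrite("pics/t_crop.png",cv2.resize(c,None,fx=4.4,fy=4.4,interpolation=cv2.INTER_CUBIC))
a=cv2.imread("pics/scene0.png"); c=a[170:290,230:390]; cv2.imwrite("pics/s_crop.png",cv2.resize(c,None,fx=5,fy=5,interpolation=cv2.INTER_CUBIC))
```

```text
(no output)
```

View pics/t_crop.png

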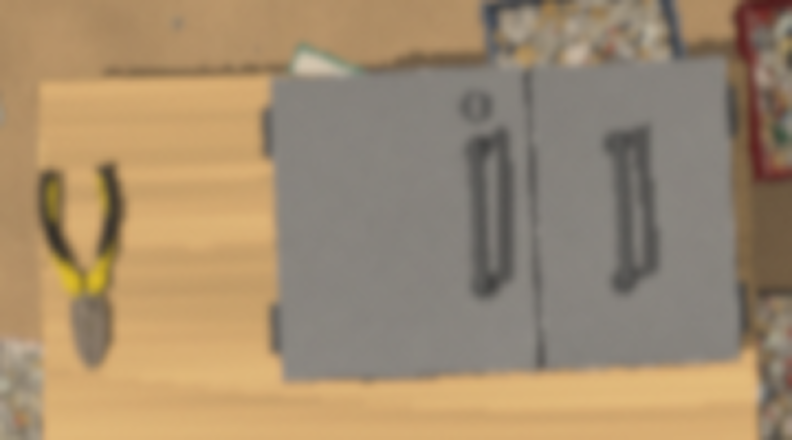

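View pics/s_crop.png

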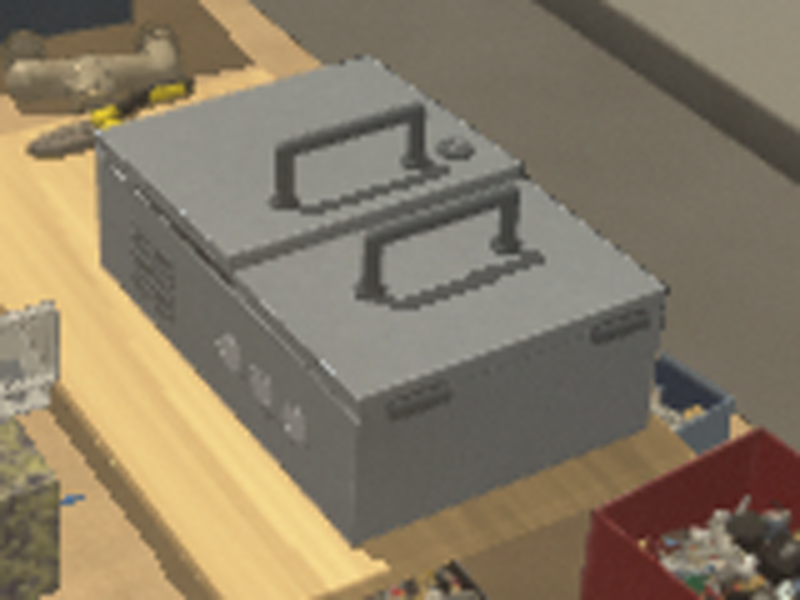

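```bash
cat > h.py <<'E'
import numpy as np, cv2
from plant import *
def ray(n,uv,m=None):
    m=m or camera_model(n); R=cv2.Rodrigues(m["rvec"])[0]; t=m["tvec"]
    p=cv2.undistortPoints(np.array([[uv]],float),m["intrinsics"],None)[0,0]
    d=R.T@np.array([p[0],p[1],1]); c=-R.T@t; return c,d/np.linalg.norm(d)
def onz(n,uv,z,m=None):
    c,d=ray(n,uv,m); return c+d*(z-c[2])/d[2]
def tri(a,b):
    (c1,d1),(c2,d2)=a,b
    A=np.stack([d1,-d2],1); s=np.linalg.lstsq(A,c2-c1,rcond=None)[0]
    p,q=c1+s[0]*d1,c2+s[1]*d2; return (p+q)/2,np.linalg.norm(p-q)
E
python3 - <<'E'
from h import *
np.set_printoptions(precision=4,suppress=True)
T=lambda u,v:(180+(u+.5)/4.4-.5,160+(v+.5)/4.4-.5)
S=lambda u,v:(230+(u+.5)/5-.5,170+(v+.5)/5-.5)
for k,a,b,z in [("FL",(272,78),(368,58),.17),("NL",(284,380),(98,138),.17),("FR",(725,57),(663,290),.17),("NR",(742,358),(357,402),.17)]:
    print(k,onz("top",T(*a),z),onz("scene",S(*b),z),tri(ray("top",T(*a)),ray("scene",S(*b))))
for k,a,b in [("aF",(477,145),(415,108)),("aN",(487,288),(285,148)),("pF",(617,142),(512,190)),("pN",(627,283),(370,238))]:
    print(k,onz("top",T(*a),.205),onz("scene",S(*b),.205),tri(ray("top",T(*a)),ray("scene",S(*b))))
E
```

```text
FL [0.6794 0.0929 0.17  ] [0.6786 0.092  0.17  ] (array([0.6794, 0.093 , 0.1693]), np.float64(0.0002459069961897001))
NL [0.4814 0.0892 0.17  ] [0.4808 0.083  0.17  ] (array([0.4824, 0.0891, 0.1663]), np.float64(0.0020185644749796307))
FR [ 0.6853 -0.2045  0.17  ] [ 0.6833 -0.2034  0.17  ] (array([ 0.6843, -0.2038,  0.1701]), np.float64(0.002164004969659239))
NR [ 0.4879 -0.2086  0.17  ] [ 0.4866 -0.2073  0.17  ] (array([ 0.4871, -0.2081,  0.1704]), np.float64(0.0017310302756413727))
aF [ 0.6274 -0.0399  0.205 ] [ 0.6362 -0.0259  0.205 ] (array([ 0.6263, -0.0399,  0.2149]), np.float64(0.0002371232575709615))
aN [ 0.536  -0.0438  0.205 ] [ 0.5462 -0.0292  0.205 ] (array([ 0.5363, -0.0441,  0.2159]), np.float64(0.0019665480108726863))
pF [ 0.6269 -0.1291  0.205 ] [ 0.6348 -0.126   0.205 ] (array([ 0.6284, -0.1301,  0.2091]), np.float64(0.0048453224976687))
pN [ 0.5368 -0.1326  0.205 ] [ 0.5408 -0.1294  0.205 ] (array([ 0.5374, -0.1328,  0.2081]), np.float64(0.0017793148838136984))
```

```bash
cat >> h.py <<'E'
from scipy.spatial.transform import Rotation as Ro
np.set_printoptions(precision=4,suppress=True)
C=np.array([.5833,-.0577,.071]); YAW=np.radians(1.2)
def W(x,y,z): 
    c,s=np.cos(YAW),np.sin(YAW); return C+np.array([c*x-s*y,s*x+c*y,z])*1.0
def st():
    s=get_state(); R=Ro.from_euler('xyz',s["eef_rot"],degrees=True).as_matrix()
    print("t",round(s["time_s"],2),"tcp",s["tcp_pos"],"F",s["contact_force"],"M",s["moment"],"w",round(s["gripper_width"],4),"jaw yaw",round(np.degrees(np.arctan2(R[1,1],R[0,1])),2)); return s,R
def plan(p,yaw=None):
    s,R=st(); d=np.array(p)-s["tcp_pos"]
    if yaw is not None:
        # turn about tool x first; tool x down => +turn is clockwise
        cur=np.degrees(np.arctan2(R[1,1],R[0,1])); print("turn units",-(yaw-cur)/6)
    print("units tool xyz",R.T@d/.02)
E
python3 - <<'E'
from h import *
s,R=st(); print(R)
print(s["joints"])
plan([.42,.3,.33],91.2)
print(W(0,15,.134),W(10,6,.08),W(0,-75,.134),W(0,.15,.085))
for n,uv in [("cab",(92,236)),("beak",(413,215)),("box",(400,247))]: print(n,onz("top",uv,.3 if n=="cab" else .08))
E
```

```text
t 0.15 tcp [0.2147 0.6396 0.2448] F [ 0.0226 -0.44   -0.3515] M [-0.0455 -0.0416  0.0084] w 0.0878 jaw yaw -108.56
[[-0.0003 -0.3183 -0.948 ]
 [-0.0013 -0.948   0.3183]
 [-1.      0.0013 -0.0001]]
[ 87.9525  20.5816   0.6454  -0.0152 -70.1362 -16.5079]
t 0.15 tcp [0.2147 0.6396 0.2448] F [ 0.0226 -0.44   -0.3515] M [-0.0455 -0.0416  0.0084] w 0.0878 jaw yaw -108.56
turn units -33.293422126845364
units tool xyz [ -4.2399  12.8335 -15.1361]
[ 0.2692 14.939   0.205 ] [10.4555  6.1504  0.151 ] [  2.154  -75.0413   0.205 ] [0.5802 0.0923 0.156 ]
cab [0.5165 0.4717 0.3   ]
beak [ 0.5632 -0.4217  0.08  ]
box [ 0.4666 -0.3778  0.08  ]
```

Emit:
step_arm(steps=[[[-1,0,0],-1],[[-1,0,0],-1],[[-1,0,0],-1],[[-1,0,0],-0.3],[[0,0.6,-0.3],0],[[0,1,-0.5],0],[[0,1,-0.5],0],[[0,1,-0.5],0],[[0,1,-0.5],0],[[0,1,-0.5],0],[[0,1,-0.5],0],[[0,1,-0.5],0],[[0,1,-0.5],0],[[0,1,-0.5],0],[[0,1,-0.5],0],[[0,1,-0.5],0],[[0,1,-0.5],0],[[0,1,-0.5],0],[[0,1,-0.5],0],[[0,1,-0.5],0]], fingers=0.5, grip_force=40)

```text
time_s: 1.82
tcp_pos: [0.3777, 0.33, 0.3252]
eef_rot: [29.5, 90.0, -149.3]
contact_force: [0.1, -0.1, 0.2]
gripper_width: 0.0439
```

Run:
```python
from h import *
plan([.581,-.042,.30],-88.8); print(get_state()["joints"])
```

```text
t 1.82 tcp [0.3777 0.33   0.3252] F [ 0.0504 -0.12    0.2105] M [-0.0211 -0.0984  0.071 ] w 0.0439 jaw yaw -88.78
turn units 0.003395712707541539
units tool xyz [ 1.2605 18.8105 -9.7677]
[ 63.6178   1.3989 -13.0831  -0.0123 -75.5365  27.6056]
```

Emit:
step_arm(steps=[[[0,1,-0.52],0],[[0,1,-0.52],0],[[0,1,-0.52],0],[[0,1,-0.52],0],[[0,1,-0.52],0],[[0,1,-0.52],0],[[0,1,-0.52],0],[[0,1,-0.52],0],[[0,1,-0.52],0],[[0,1,-0.52],0],[[0,1,-0.52],0],[[0,1,-0.52],0],[[0,1,-0.52],0],[[0,1,-0.52],0],[[0,1,-0.52],0],[[0,1,-0.52],0],[[0,1,-0.52],0],[[0,1,-0.52],0],[[0.4,0.8,-0.4],0],[[0.8,0,0],0]])

```text
time_s: 3.48
tcp_pos: [0.5825, -0.0428, 0.3022]
eef_rot: [165.5, 89.9, -13.4]
contact_force: [-0.1, 0.0, 0.1]
gripper_width: 0.0437
```

Run:
```python
from h import *
plan([.581,-.042,.2154],-88.8)
cv2.imwrite("pics/w1.png",capture("wrist"))
cv2.imwrite("pics/s1.png",cv2.resize(capture("scene")[120:300,190:400],None,fx=3.5,fy=3.3))
```

```text
t 3.48 tcp [ 0.5825 -0.0428  0.3022] F [-0.0892  0.0298  0.1221] M [ 0.0839 -0.0701  0.0444] w 0.0437 jaw yaw -88.9
turn units -0.01639392886573887
units tool xyz [ 4.3376 -0.0463  0.0815]
```

View pics/w1.png

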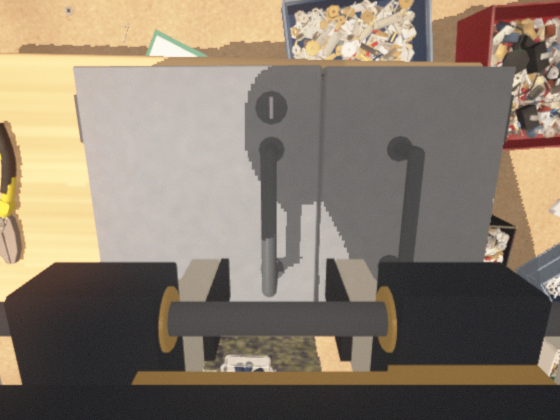

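View pics/s1.png

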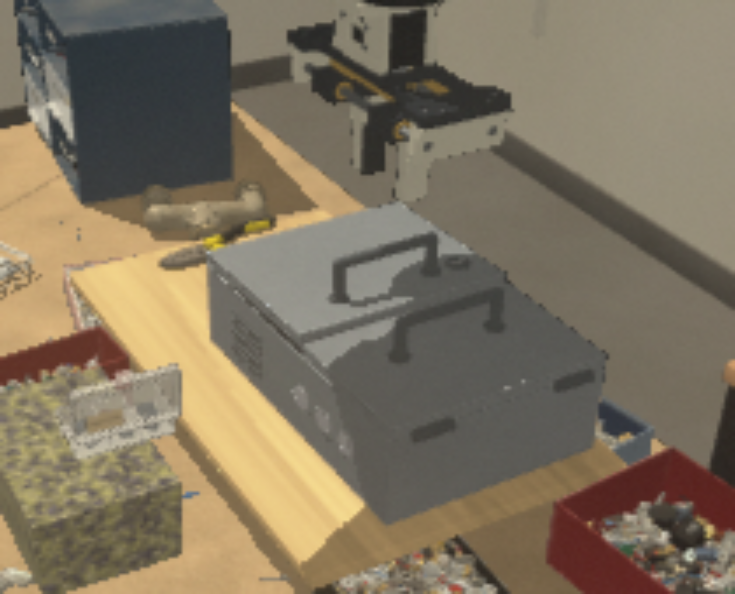

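Run:
```python
from h import *
for uv in [(270,150),(268,285)]: print([onz("wrist",uv,z) for z in (.205,.215)])
for uv in [(400,150),(410,170),(405,250)]: print([onz("wrist",uv,z) for z in (.205,)])
print(onz("wrist",(75,68),.17),onz("wrist",(512,68),.17),onz("wrist",(322,68),.17))
```

```text
[array([ 0.6284, -0.0348,  0.205 ]), array([ 0.6296, -0.035 ,  0.215 ])]
[array([ 0.537 , -0.0347,  0.205 ]), array([ 0.5422, -0.0349,  0.215 ])]
[array([ 0.6299, -0.1144,  0.205 ])]
[array([ 0.6177, -0.122 ,  0.205 ])]
[array([ 0.5644, -0.1251,  0.205 ])]
[0.6756 0.0957 0.17  ] [ 0.6812 -0.1939  0.17  ] [ 0.6787 -0.068   0.17  ]
```

Emit:
step_arm(steps=[[[1,-0.15,0.07],0],[[1,0,0],0],[[0.5,0,0],0],[[0,0,0],0]])

```text
time_s: 3.92
tcp_pos: [0.578, -0.0371, 0.2496]
eef_rot: [5.4, 89.8, -173.3]
contact_force: [-0.7, 0.0, 0.8]
gripper_width: 0.0436
```

Run:
```python
from h import *
plan([.581,-.039,.2154],-88.8)
cv2.imwrite("pics/w2.png",capture("wrist"))
```

```text
t 3.92 tcp [ 0.578  -0.0371  0.2496] F [-0.6919  0.025   0.7898] M [-0.092   0.1188 -0.0316] w 0.0436 jaw yaw -88.74
turn units 0.010037108723700783
units tool xyz [ 1.7098  0.0995 -0.1547]
```

View pics/w2.png

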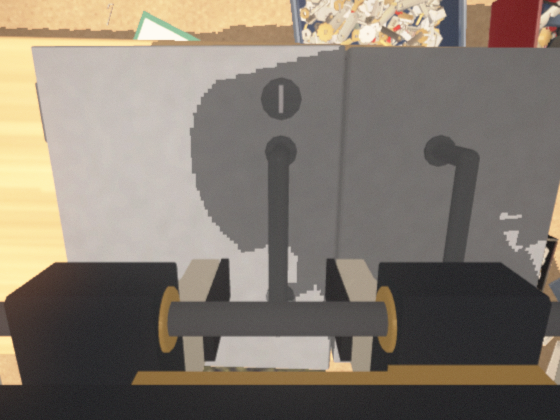

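Emit:
step_arm(steps=[[[0.7,0,-0.1],0],[[0.6,0,0],0],[[0.2,0,0],0],[[0,0,0],0]])

```text
time_s: 4.3
tcp_pos: [0.5814, -0.0372, 0.2218]
eef_rot: [31.9, 90.0, -146.8]
contact_force: [0.1, 0.4, -0.3]
gripper_width: 0.0436
```

Emit:
step_arm(steps=[[[0,0,0],0],[[0,0,0],0],[[0,0,0],0],[[0,0,0],0],[[0,0,0],0],[[0,0,0],0]], fingers=1, grip_force=30)

```text
time_s: 4.8
tcp_pos: [0.5815, -0.0373, 0.2218]
eef_rot: [-168.8, 90.0, 12.4]
contact_force: [0.1, 0.1, 0.6]
gripper_width: 0.0094
```

Run:
```python
from h import *
s,R=st()
# arc plan for active handle
hy,hz=.0923-.0,.156
for a0 in (4.5,):
  p=None
  for th in range(4,101,4):
    a=np.radians(19.95+th); q=np.array([hy-.1436*np.cos(a),hz+.1436*np.sin(a)])
    if p is not None: print(th,q,"units up %.2f left %.2f"%tuple(((q-p)/.02)[::-1]))
    p=q
cv2.imwrite("pics/w3.png",capture("wrist"))
```

```text
t 4.8 tcp [ 0.5815 -0.0373  0.2218] F [0.1067 0.115  0.5508] M [ 0.0647 -0.04    0.0203] w 0.0094 jaw yaw -88.75
8 [-0.0346  0.2233] units up 0.45 left 0.22
12 [-0.0295  0.232 ] units up 0.43 left 0.25
16 [-0.0239  0.2403] units up 0.42 left 0.28
20 [-0.0178  0.2482] units up 0.40 left 0.31
24 [-0.0111  0.2557] units up 0.37 left 0.34
28 [-0.0039  0.2626] units up 0.35 left 0.36
32 [0.0038 0.2691] units up 0.32 left 0.38
36 [0.0119 0.275 ] units up 0.29 left 0.41
40 [0.0204 0.2803] units up 0.27 left 0.42
44 [0.0292 0.285 ] units up 0.24 left 0.44
48 [0.0384 0.2891] units up 0.20 left 0.46
52 [0.0478 0.2925] units up 0.17 left 0.47
56 [0.0574 0.2953] units up 0.14 left 0.48
60 [0.0672 0.2974] units up 0.10 left 0.49
64 [0.0772 0.2988] units up 0.07 left 0.50
68 [0.0872 0.2995] units up 0.04 left 0.50
72 [0.0972 0.2995] units up 0.00 left 0.50
76 [0.1072 0.2988] units up -0.03 left 0.50
80 [0.1171 0.2974] units up -0.07 left 0.50
84 [0.1269 0.2954] units up -0.10 left 0.49
88 [0.1366 0.2926] units up -0.14 left 0.48
92 [0.146  0.2892] units up -0.17 left 0.47
96 [0.1551 0.2851] units up -0.20 left 0.46
100 [0.164  0.2804] units up -0.23 left 0.44
```

View pics/w3.png

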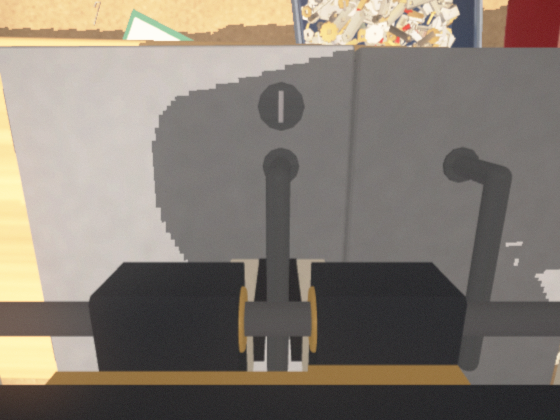

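Emit:
step_arm(steps=[[[-0.2,-0.1,0],0],[[-0.22,-0.12,0],0],[[-0.43,-0.25,0],0],[[-0.42,-0.28,0],0],[[-0.4,-0.31,0],0],[[-0.37,-0.34,0],0],[[-0.35,-0.36,0],0],[[-0.32,-0.38,0],0],[[-0.29,-0.41,0],0],[[-0.27,-0.42,0],0],[[-0.24,-0.44,0],0],[[-0.1,-0.2,0],0],[[0,0,0],0]])

```text
time_s: 5.93
tcp_pos: [0.5804, 0.0324, 0.298]
eef_rot: [125.7, 89.7, -53.0]
contact_force: [-5.6, -9.7, 18.2]
gripper_width: 0.009
```

Run:
```python
from h import *
st()
cv2.imwrite("pics/s4.png",cv2.resize(capture("scene")[120:300,190:400],None,fx=3.5,fy=3.3))
```

```text
t 5.93 tcp [0.5804 0.0324 0.298 ] F [-5.5519 -9.7356 18.1905] M [-3.7211  1.903  -0.0269] w 0.009 jaw yaw -88.73
```

View pics/s4.png

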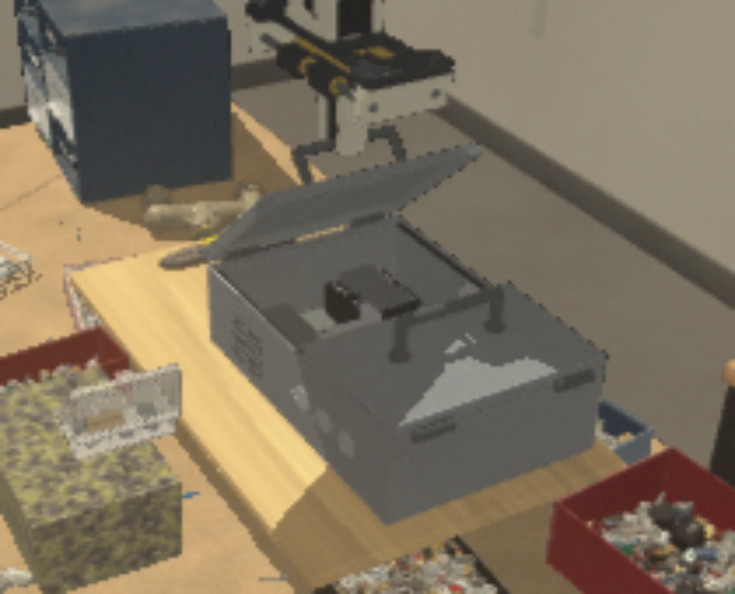

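Emit:
step_arm(steps=[[[-0.1,0,0],0],[[-0.1,0,0],0],[[-0.3,0,0],0],[[-0.6,0,0],0],[[-0.8,0,0],0],[[-0.8,0,0],0],[[0,0,0],0]], fingers=0.78)

```text
time_s: 6.57
tcp_pos: [0.581, 0.0353, 0.3512]
eef_rot: [-171.0, 89.7, 10.3]
contact_force: [0.2, 0.7, 0.9]
gripper_width: 0.0193
```

Run:
```python
from h import *
st()
cv2.imwrite("pics/s5.png",cv2.resize(capture("scene")[120:300,190:400],None,fx=3.5,fy=3.3))
```

```text
t 6.57 tcp [0.581  0.0353 0.3512] F [0.1724 0.6761 0.8644] M [ 0.0016 -0.0918  0.0117] w 0.0193 jaw yaw -88.72
```

View pics/s5.png

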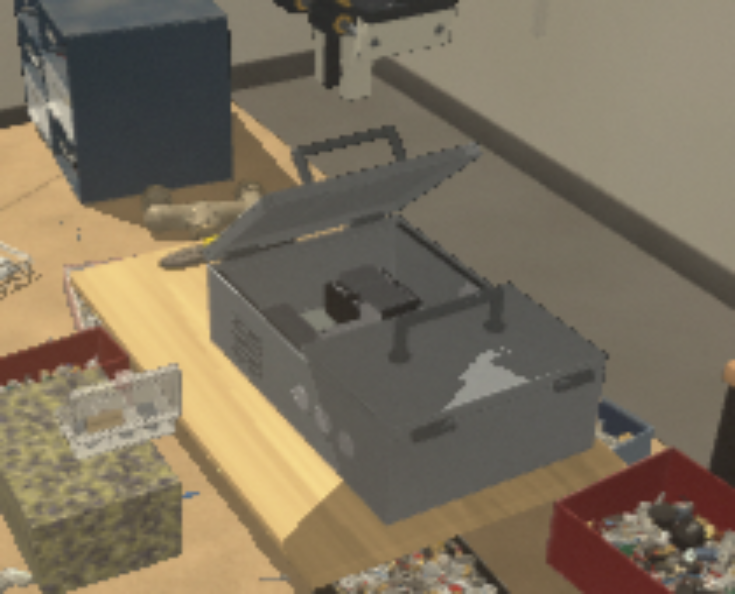

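Emit:
step_arm(steps=[[[0,1,0],0],[[0,1,0],0],[[0,1,0],0],[[0,1,0],0],[[0,1,0],0],[[0,1,0],1],[[0,0,0],1],[[0,0,0],1],[[0,0,0],1],[[0,0,0],1],[[0,0,0],1],[[0,0,0],1],[[0,0,0],1],[[0,0,0],1],[[0,0,0],1],[[0,0,0],1],[[0,0,0],1],[[0,0,0],1],[[0,0,0],1],[[0,0,0],1]], fingers=1)

```text
time_s: 8.28
tcp_pos: [0.5822, -0.0847, 0.3468]
eef_rot: [77.1, 89.9, 168.0]
contact_force: [1.2, 0.1, -0.2]
gripper_width: 0.0004
```

Run:
```python
from h import *
plan([.581,-.085,.269],-178.8);print(get_state()["joints"])
```

```text
t 8.28 tcp [ 0.5822 -0.0847  0.3468] F [ 1.1534  0.1076 -0.2277] M [ 0.053  -0.1052  0.017 ] w 0.0004 jaw yaw -179.04
turn units -0.040391638285404007
units tool xyz [ 3.8891  0.0517 -0.0142]
[ 10.7233   9.6876  -0.9873  -0.038  -79.4145  -9.7586]
```

```bash
python3 - <<'E'
from h import *
cv2.imwrite("pics/s6.png",capture("scene"))
cv2.imwrite("pics/t6.png",capture("top"))
E
ls -la; python3 -c "
import plant;print([x for x in dir(plant) if x[0]!='_'])"
```

```text
total 16
drwxr-xr-x  3 agent agent 4096 Dec  7 06:25 .
drwxr-xr-x 23 root  root  4096 Dec  7 06:23 ..
-rw-r--r--  1 agent agent 1335 Dec  7 06:27 h.py
drwxr-xr-x  2 agent agent 4096 Dec  7 06:33 pics
['Unreachable', 'camera_model', 'capture', 'close_job', 'get_state']
```

View pics/s6.png

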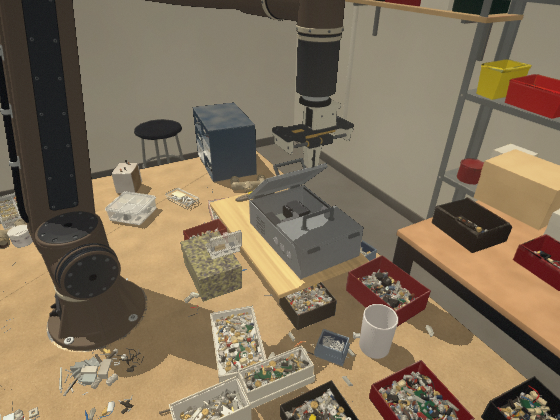

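View pics/t6.png

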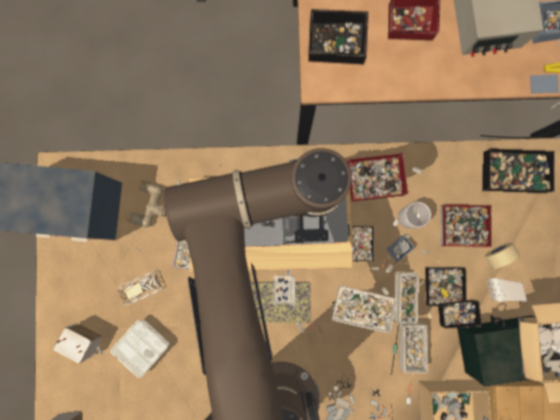

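Emit:
step_arm(steps=[[[1,0,0],0],[[1,0,0],0],[[1,0,0.2],0],[[0.9,0,0.7],0],[[0,0,0.7],0],[[0,0,0.4],0],[[0,0,0.3],0],[[-0.2,0,0.4],0],[[-0.25,0,0.5],0],[[-0.25,0,0.5],0],[[-0.25,0,0.5],0],[[-0.2,0,0.3],0],[[0,0,0],0]])

```text
time_s: 9.47
tcp_pos: [0.5816, 0.0045, 0.2974]
eef_rot: [-106.6, 89.7, -15.3]
contact_force: [-0.1, -5.1, 4.4]
gripper_width: 0.0005
```

Run:
```python
from h import *
plan([.581,.103,.292],-178.8)
cv2.imwrite("pics/s7.png",cv2.resize(capture("scene")[100:300,190:400],None,fx=3.5,fy=3))
```

```text
t 9.47 tcp [0.5816 0.0045 0.2974] F [-0.0776 -5.0719  4.4179] M [-1.7323 -0.0173 -0.0337] w 0.0005 jaw yaw -178.67
turn units 0.02201585382420035
units tool xyz [ 0.2643 -0.0816  4.9267]
```

View pics/s7.png

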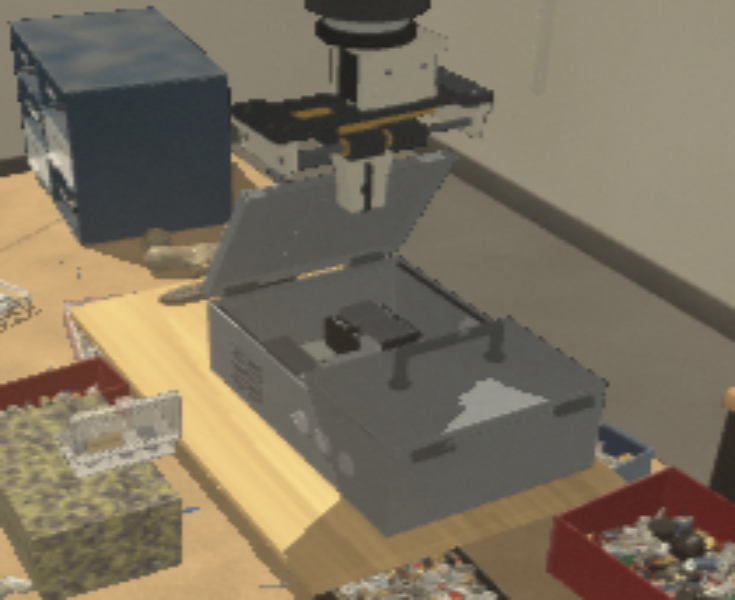

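The door edge is pushed to about 60° and the force is small, so I keep pushing.

Emit:
step_arm(steps=[[[0,0,0.4],0],[[0,0,0.5],0],[[0,0,0.5],0],[[0,0,0.5],0],[[0,0,0.5],0],[[0,0,0.5],0],[[0,0,0.5],0],[[0,0,0.5],0],[[0,0,0.5],0],[[0,0,0.4],0],[[0,0,0],0]])

```text
time_s: 10.43
tcp_pos: [0.5781, 0.1027, 0.292]
eef_rot: [73.2, 89.9, 164.5]
contact_force: [0.5, 0.5, -0.4]
gripper_width: 0.0004
```

Run:
```python
from h import *
plan([.581,.103,.292],-178.8)
cv2.imwrite("pics/s8.png",cv2.resize(capture("scene")[100:300,190:400],None,fx=3.5,fy=3))
```

```text
t 10.43 tcp [0.5781 0.1027 0.292 ] F [ 0.4996  0.5135 -0.3719] M [ 0.0869 -0.0665  0.0009] w 0.0004 jaw yaw -178.68
turn units 0.020538881036401335
units tool xyz [-0.0012 -0.1451  0.0094]
```

View pics/s8.png

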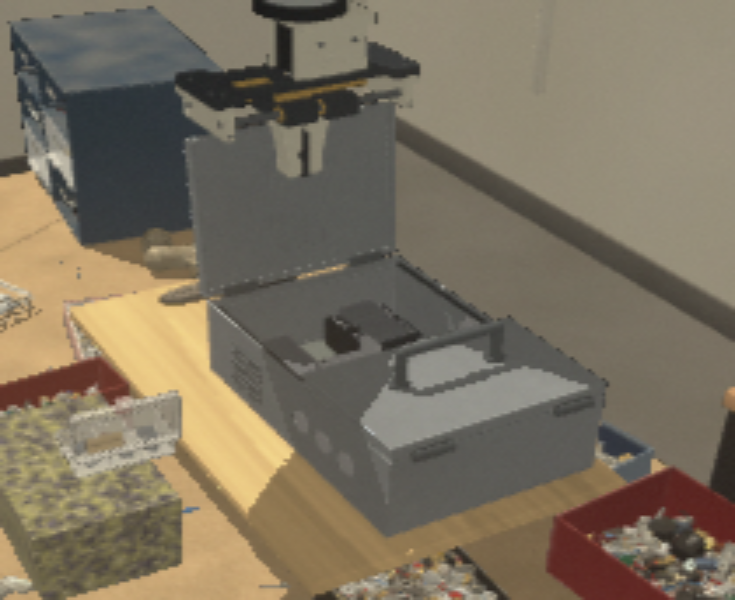

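Emit:
step_arm(steps=[[[0,0,-1],0],[[0,0,-1],0],[[0,0,-1],0],[[0,0,-1],0],[[0,0,-1],0],[[0,0,-1],0],[[0,0,-1],0],[[0,0,-0.7],0],[[0,0,0],0]])

```text
time_s: 11.23
tcp_pos: [0.5815, -0.0552, 0.2926]
eef_rot: [97.5, 90.0, -171.4]
contact_force: [0.3, 0.4, -0.3]
gripper_width: 0.0006
```

Run:
```python
from h import *
plan(W(.010,.006,.13),-178.8)
a=capture("scene"); cv2.imwrite("pics/s9raw.png",a);cv2.imwrite("pics/s9.png",cv2.resize(a[120:270,220:360],None,fx=5,fy=4,interpolation=cv2.INTER_CUBIC))
a=capture("wrist"); cv2.imwrite("pics/w9.png",a)
m=camera_model("wrist")
R=cv2.Rodrigues(m["rvec"])[0]; print(-R.T@m["tvec"])
```

```text
t 11.23 tcp [ 0.5815 -0.0552  0.2926] F [ 0.2539  0.3868 -0.3195] M [0.1661 0.002  0.0073] w 0.0006 jaw yaw -178.87
turn units -0.01236412261485024
units tool xyz [ 4.5808 -0.5864  0.1742]
[ 0.5833 -0.1289  0.432 ]
```

View pics/s9.png

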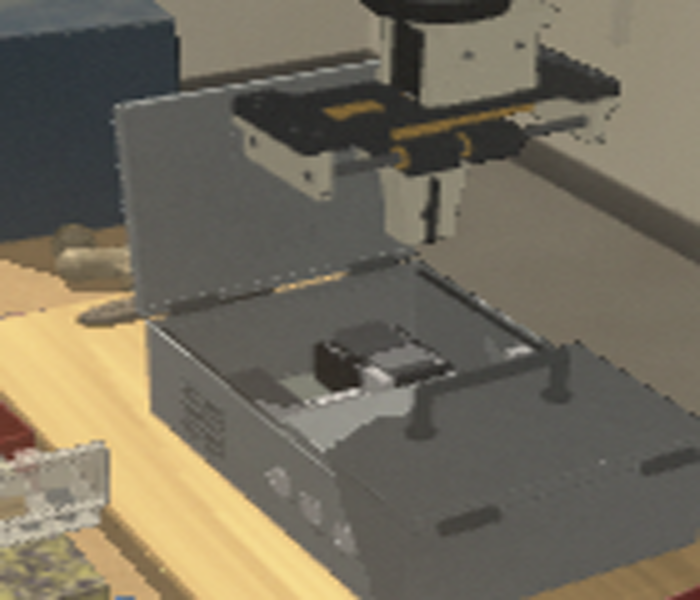

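View pics/w9.png

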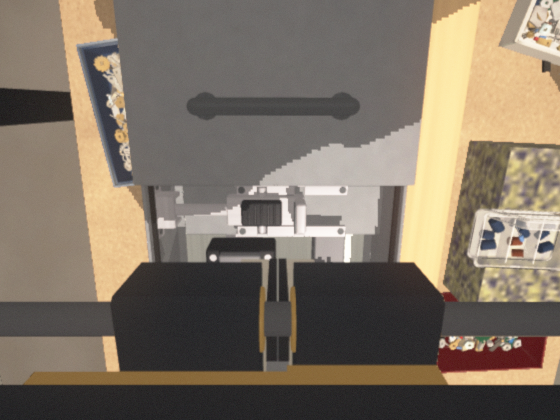

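Run:
```python
from h import *
def inloc(p):
    c,s=np.cos(YAW),np.sin(YAW); d=p-C; return np.array([c*d[0]+s*d[1],-s*d[0]+c*d[1],d[2]])*1000
c,d=ray("scene",(243.4,146.3)); n=np.array([np.cos(YAW),np.sin(YAW),0])
for X in(-.1,-.095):
    p=c+d*((C@n+X-c@n)/(d@n)); print("door top corner",inloc(p))
c,d=ray("scene",(248.4,197.5)); p=c+d*((C@n-.1-c@n)/(d@n)); print("low",inloc(p))
m=camera_model("wrist")
for k,uv,z in [("button",(262,213),.151),("stop R edge",(295,215),.16),("stop",(301,215),.164),("railR",(345,190),.14),("door edge L",(135,184),.17),("door edge R",(416,184),.17),("bar L",(205,106),.205),("bar R",(343,106),.205)]:
    print(k,onz("wrist",uv,z,m),inloc(onz("wrist",uv,z,m)))
```

```text
door top corner [-100.      167.9592  255.4321]
door top corner [-95.     178.8282 250.1548]
low [-100.      147.6248   95.5164]
button [ 0.5935 -0.0476  0.151 ] [10.3869  9.8957 80.    ]
stop R edge [ 0.5683 -0.0491  0.16  ] [-14.7892   8.88    89.    ]
stop [ 0.5641 -0.0504  0.164 ] [-19.0393   7.7056  93.    ]
railR [ 0.5283 -0.0647  0.14  ] [-55.0895  -5.8416  69.    ]
door edge L [ 0.6828 -0.0726  0.17  ] [ 99.1356 -16.9863  99.    ]
door edge R [ 0.4841 -0.0766  0.17  ] [-99.5716 -16.8592  99.    ]
bar L [ 0.625  -0.1269  0.205 ] [ 40.2796 -70.0999 134.    ]
bar R [ 0.5453 -0.1286  0.205 ] [-39.5188 -70.0466 134.    ]
```

Emit:
step_arm(steps=[[[0.8,-0.3,0.15],0],[[1,-0.3,0.15],0],[[1,0,0],0],[[1,0,0],0],[[0.7,0,0],0],[[0.5,0,0],0],[[0.3,0,0],0],[[0,0,0],0]])

```text
time_s: 12.0
tcp_pos: [0.5932, -0.0463, 0.1857]
eef_rot: [95.5, 89.9, -173.3]
contact_force: [-0.2, -0.0, -0.5]
gripper_width: 0.0006
```

Run:
```python
from h import *
plan([.5935,-.049,.170],-178.8)
a=capture("wrist"); cv2.imwrite("pics/w10.png",a)
a=capture("scene"); cv2.imwrite("pics/s10.png",cv2.resize(a[120:270,220:360],None,fx=5,fy=4,interpolation=cv2.INTER_CUBIC))
```

```text
t 12.0 tcp [ 0.5932 -0.0463  0.1857] F [-0.1513 -0.0338 -0.5073] M [ 0.0739  0.0002 -0.0337] w 0.0006 jaw yaw -178.72
turn units 0.012606748673088456
units tool xyz [ 0.7841 -0.012  -0.1333]
```

View pics/w10.png

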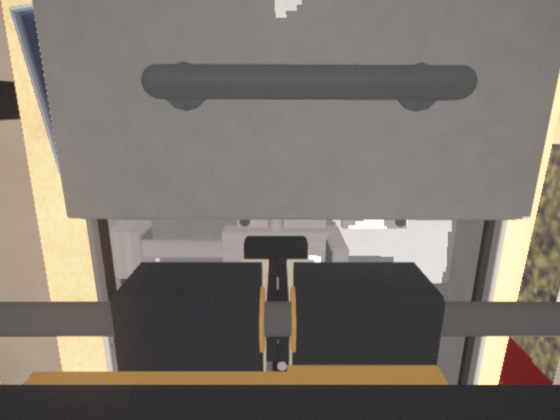

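View pics/s10.png

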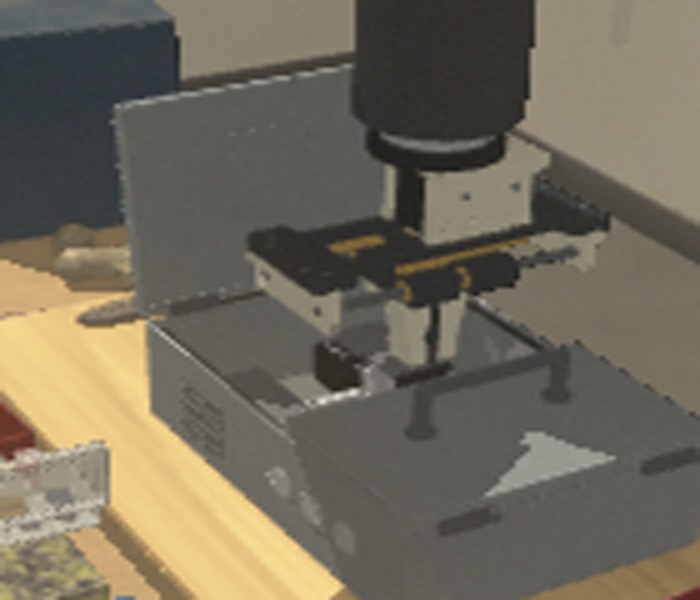

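Run:
```python
from h import *
m=camera_model("wrist")
for uv in [(276,237),(245,250),(307,250),(345,235)]: print(onz("wrist",uv,.151,m))
```

```text
[ 0.5951 -0.0589  0.151 ]
[ 0.6104 -0.0517  0.151 ]
[ 0.5794 -0.0524  0.151 ]
[ 0.561  -0.0607  0.151 ]
```

Emit:
step_arm(steps=[[[0.4,0,-0.13],0],[[0.4,0,0],0],[[0.2,0,0],0],[[0,0,0],0]])

```text
time_s: 12.43
tcp_pos: [0.5941, -0.0495, 0.1666]
eef_rot: [-104.2, 90.0, -13.0]
contact_force: [-0.2, 0.7, 6.5]
gripper_width: 0.0003
```

Emit:
step_arm(steps=[[[0.1,0,0],0],[[0.1,0,0],0],[[0.1,0,0],0],[[0,0,0],0]])

```text
time_s: 12.77
tcp_pos: [0.5944, -0.0495, 0.1627]
eef_rot: [-102.0, 89.9, -10.7]
contact_force: [-2.3, 0.5, 11.6]
gripper_width: 0.0006
```

Emit:
step_arm(steps=[[[0.05,0.2,0],0],[[0,0.2,0],0],[[0,0.2,0],0],[[0,0.2,0],0],[[0,0.1,0],0],[[0,0,0],0]])

```text
time_s: 13.27
tcp_pos: [0.5779, -0.0498, 0.1626]
eef_rot: [-91.9, 89.6, -0.6]
contact_force: [0.6, 0.1, 12.7]
gripper_width: 0.0004
```

Run:
```python
from h import *
st()
a=capture("wrist"); cv2.imwrite("pics/w11.png",a)
```

```text
t 13.27 tcp [ 0.5779 -0.0498  0.1626] F [ 0.5549  0.1154 12.6846] M [ 0.1914 -0.1933  0.0374] w 0.0004 jaw yaw -178.7
```

View pics/w11.png

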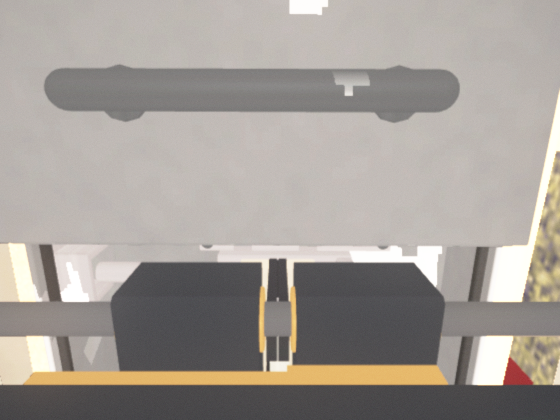

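Emit:
step_arm(steps=[[[0,0.15,0],0],[[0,0.15,0],0],[[0,0,0],0]])

```text
time_s: 13.57
tcp_pos: [0.572, -0.0499, 0.1626]
eef_rot: [-91.9, 89.6, -0.6]
contact_force: [0.3, 0.5, 12.6]
gripper_width: 0.0004
```

Emit:
step_arm(steps=[[[0,0.15,0],0],[[0,0.15,0],0],[[0,0,0],0]])

```text
time_s: 13.82
tcp_pos: [0.566, -0.05, 0.1626]
eef_rot: [-91.6, 89.6, -0.3]
contact_force: [0.5, 1.6, 12.2]
gripper_width: 0.0003
```

Run:
```python
from h import *
st()
a=capture("wrist"); cv2.imwrite("pics/w12.png",cv2.resize(a[220:420],None,fx=1.4,fy=2))
a=capture("scene"); cv2.imwrite("pics/s12.png",cv2.resize(a[180:240,270:350],None,fx=10,fy=9,interpolation=cv2.INTER_CUBIC))
```

```text
t 13.82 tcp [ 0.566  -0.05    0.1626] F [ 0.5297  1.6268 12.1513] M [ 0.27   -0.2611 -0.0145] w 0.0003 jaw yaw -178.7
```

View pics/w12.png

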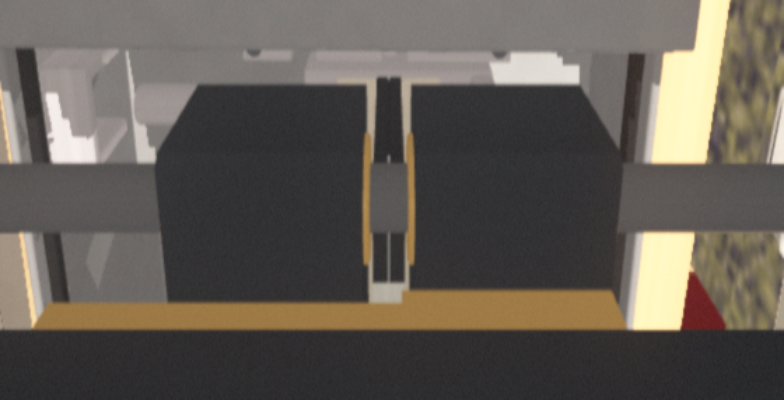

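View pics/s12.png

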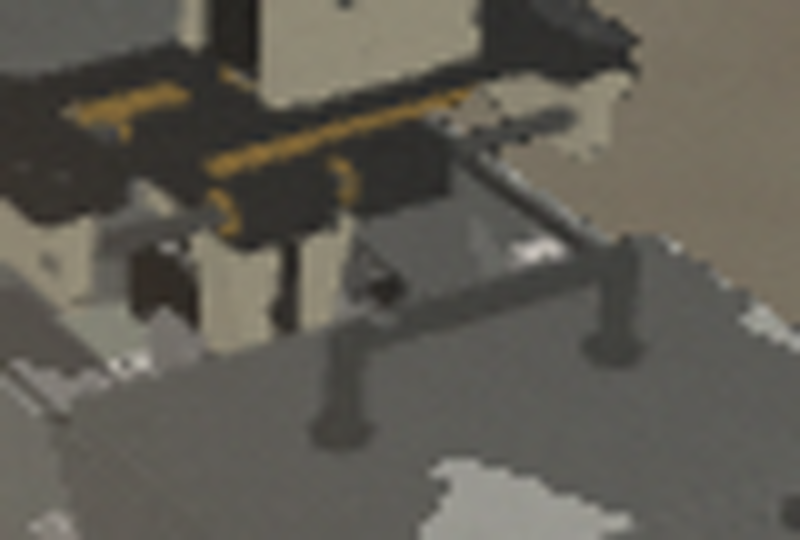

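Run:
```python
from h import *
m=camera_model("wrist")
print("now carriage L/R, rod end")
for uv in [(218,255),(350,255),(97,268)]: print(onz("wrist",uv,.143,m))
# pic w10: tcp .5932,.., .1857 vs now: shift camera accordingly
import copy
R=cv2.Rodrigues(m["rvec"])[0]; c=-R.T@m["tvec"]; s=get_state()
c2=c+np.array([.5932,-.0463,.1857])-s["tcp_pos"]; m2=dict(m); m2["tvec"]=-R@c2
print("before")
for uv in [(222,232),(347,238)]: print(onz("wrist",uv,.143,m2))
```

```text
now carriage L/R, rod end
[ 0.5933 -0.0592  0.143 ]
[ 0.5335 -0.0607  0.143 ]
[ 0.6491 -0.0513  0.143 ]
before
[ 0.622  -0.0585  0.143 ]
[ 0.558  -0.0568  0.143 ]
```

Emit:
step_arm(steps=[[[-0.25,0,0],0],[[-0.25,0,0],0],[[0,0,0],0]])

```text
time_s: 14.17
tcp_pos: [0.5643, -0.05, 0.171]
eef_rot: [-82.6, 89.9, 8.7]
contact_force: [0.0, -0.1, -0.5]
gripper_width: 0.0003
```

Emit:
step_arm(steps=[[[0,0.1,0],0],[[0,0.05,0],0],[[0,0,0],0]])

```text
time_s: 14.42
tcp_pos: [0.5611, -0.0501, 0.17]
eef_rot: [-88.5, 89.9, 2.7]
contact_force: [3.1, 0.0, 4.9]
gripper_width: 0.0005
```

Emit:
step_arm(steps=[[[0,0.1,0],0],[[0,0.05,0],0],[[0,0,0],0]])

```text
time_s: 14.67
tcp_pos: [0.5579, -0.0502, 0.17]
eef_rot: [-90.6, 90.0, 0.6]
contact_force: [3.4, 0.3, 3.6]
gripper_width: 0.0006
```

Emit:
step_arm(steps=[[[0,0.1,0],0],[[0,0.05,0],0],[[0,0,0],0]])

```text
time_s: 14.92
tcp_pos: [0.5547, -0.0502, 0.1699]
eef_rot: [-84.5, 90.0, 6.7]
contact_force: [3.0, -0.4, 4.4]
gripper_width: 0.0002
```

Run:
```python
from h import *
st()
a=capture("wrist"); cv2.imwrite("pics/w13.png",cv2.resize(a[220:420],None,fx=1.4,fy=2))
a=capture("scene"); cv2.imwrite("pics/s13.png",cv2.resize(a[180:240,270:350],None,fx=10,fy=9,interpolation=cv2.INTER_CUBIC))
```

```text
t 14.92 tcp [ 0.5547 -0.0502  0.1699] F [ 2.9953 -0.3582  4.4217] M [ 0.1083 -1.2511 -0.0127] w 0.0002 jaw yaw -178.75
```

View pics/w13.png

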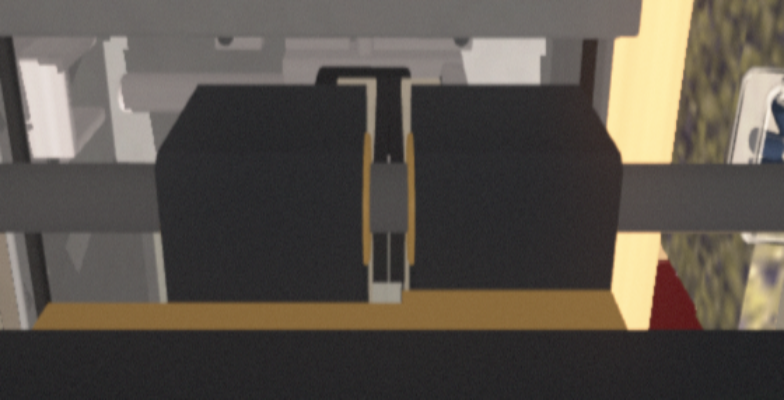

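View pics/s13.png

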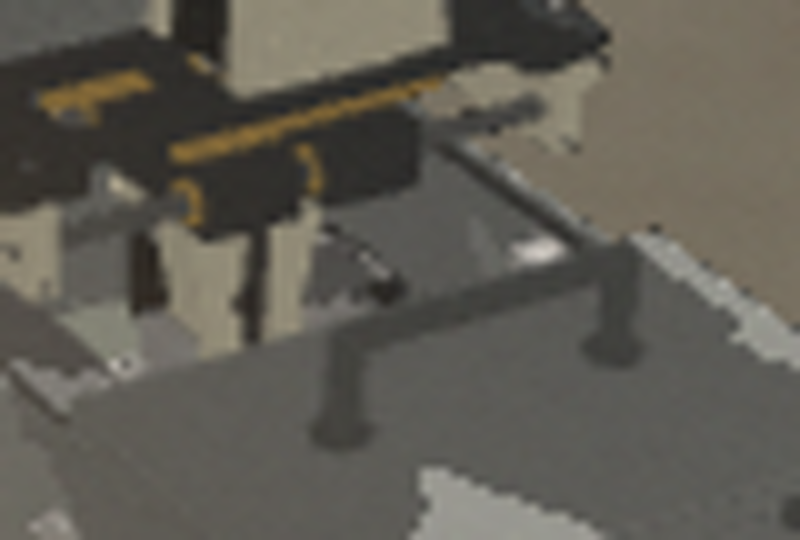

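Emit:
step_arm(steps=[[[-0.5,0,0],0],[[-1,0,0],0],[[-1,0,0],0],[[-1,0,0],0],[[-1,0,0.5],0],[[-1,0,0.5],0],[[0,0,0],0]])

```text
time_s: 15.6
tcp_pos: [0.5544, -0.0295, 0.2834]
eef_rot: [-82.8, 89.9, 8.5]
contact_force: [0.6, -1.1, 0.9]
gripper_width: 0.0005
```

Run:
```python
from h import *
st()
a=capture("wrist"); cv2.imwrite("pics/w14.png",a)
```

```text
t 15.6 tcp [ 0.5544 -0.0295  0.2834] F [ 0.6186 -1.1388  0.8764] M [ 0.0334 -0.1986 -0.0139] w 0.0005 jaw yaw -178.72
```

View pics/w14.png

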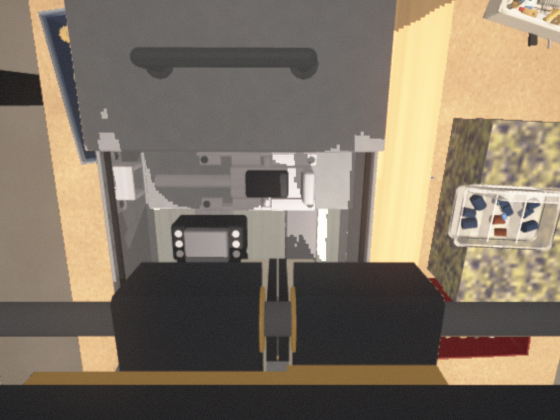

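Run:
```python
from h import *
m=camera_model("wrist")
for z in (.151,.1455): print("button",onz("wrist",(267.5,184),z,m),"L",onz("wrist",(247,184),z,m),"R",onz("wrist",(288,184),z,m))
print("stop",onz("wrist",(308,188),.164,m), onz("wrist",(303,188),.164,m))
print("bar",onz("wrist",(133,57),.205,m),onz("wrist",(316,57),.205,m))
a=cv2.imread("pics/w14.png"); cv2.imwrite("pics/w14c.png",cv2.resize(a[140:230,180:340],None,fx=5,fy=5,interpolation=cv2.INTER_CUBIC))
a=cv2.imread("pics/w9.png"); cv2.imwrite("pics/w9c.png",cv2.resize(a[170:260,180:340],None,fx=5,fy=5,interpolation=cv2.INTER_CUBIC))
```

```text
button [ 0.5615 -0.0492  0.151 ] L [ 0.5764 -0.0489  0.151 ] R [ 0.5465 -0.0495  0.151 ]
button [ 0.5616 -0.0481  0.1455] L [ 0.5768 -0.0477  0.1455] R [ 0.5464 -0.0484  0.1455]
stop [ 0.533  -0.0497  0.164 ] [ 0.5365 -0.0496  0.164 ]
bar [ 0.6327 -0.1274  0.205 ] [ 0.5355 -0.1296  0.205 ]
```

View pics/w14c.png

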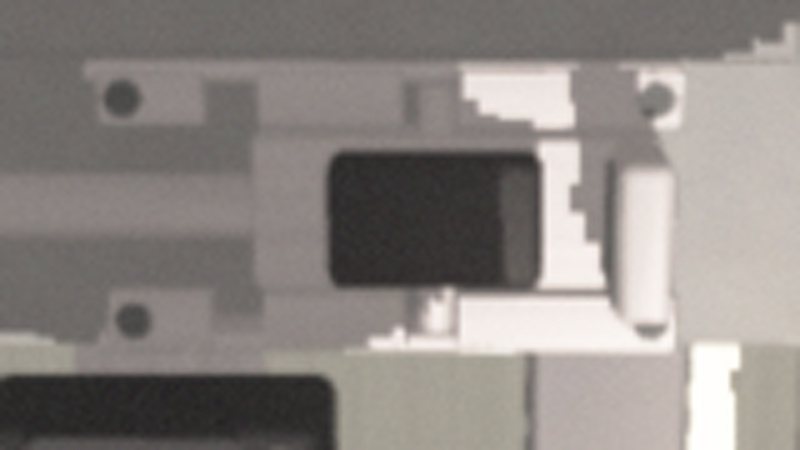

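View pics/w9c.png

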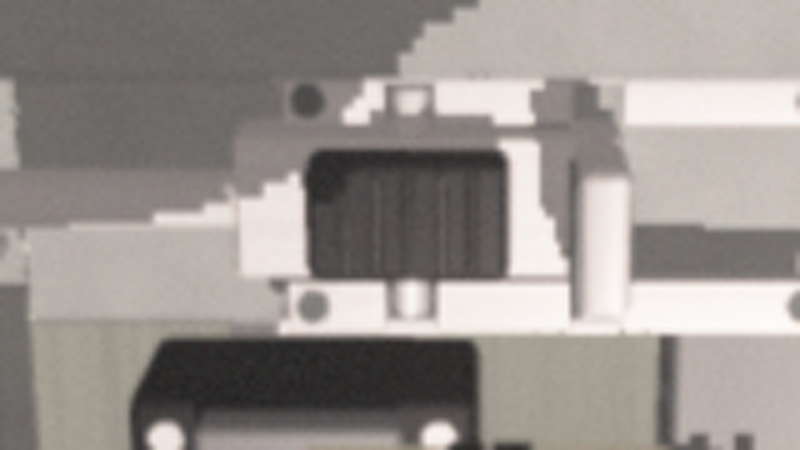

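Emit:
step_arm(steps=[[[0,-0.3,-1],0],[[0,-0.3,-1],0],[[0,-0.3,-1],0],[[0,-0.3,-1],0],[[0,-0.3,-1],0],[[0,0,0],-1],[[0,0,0],-1],[[0,0,0],-1],[[0,0,0],-1],[[0,0,0],-1],[[0,0,0],-1],[[0,0,0],-1],[[0,0,0],-1],[[0,0,0],-1],[[0,0,0],-1],[[0,0,0],-1],[[0,0,0],-1],[[0,0,0],-1],[[0,0,0],-1],[[0,0,0],-1]], fingers=0.5)

```text
time_s: 17.32
tcp_pos: [0.5847, -0.1296, 0.2781]
eef_rot: [-8.3, 89.7, 173.2]
contact_force: [0.5, -1.1, -0.5]
gripper_width: 0.0441
```

Emit:
step_arm(steps=[[[0.8,0,0],0],[[0.8,0,0],0],[[0,0,0],0]])

```text
time_s: 17.57
tcp_pos: [0.5832, -0.1294, 0.2431]
eef_rot: [-8.8, 89.5, 172.4]
contact_force: [0.6, 1.2, -0.7]
gripper_width: 0.0439
```

Run:
```python
from h import *
plan([.584,-.1297,.209],-88.8)
a=capture("wrist"); cv2.imwrite("pics/w15.png",a)
```

```text
t 17.57 tcp [ 0.5832 -0.1294  0.2431] F [ 0.5554  1.1597 -0.6762] M [0.0322 0.1715 0.0082] w 0.0439 jaw yaw -88.81
turn units -0.0024038573899360927
units tool xyz [ 1.707   0.017  -0.0563]
```

View pics/w15.png

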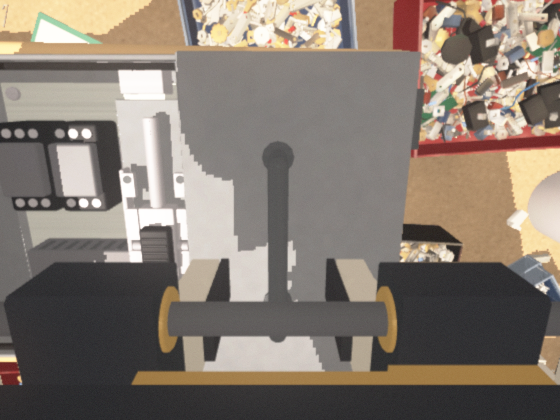

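Emit:
step_arm(steps=[[[0.7,0,0],0],[[0.6,0,0],0],[[0.3,0,0],0],[[0,0,0],0]])

```text
time_s: 17.95
tcp_pos: [0.5854, -0.1297, 0.2146]
eef_rot: [-1.8, 89.8, 179.4]
contact_force: [-0.3, 1.1, -0.0]
gripper_width: 0.044
```

Emit:
step_arm(steps=[[[0,0,0],0],[[0,0,0],0],[[0,0,0],0],[[0,0,0],0],[[0,0,0],0],[[0,0,0],0]], fingers=1, grip_force=45)

```text
time_s: 18.45
tcp_pos: [0.5865, -0.1295, 0.2161]
eef_rot: [-160.6, 90.0, 20.7]
contact_force: [-1.0, 7.5, -1.2]
gripper_width: 0.0094
```

Run:
```python
from h import *
st(); p=None
for th in range(0,69,4):
    a=np.radians(33.16+th); q=np.array([-.0896*np.cos(a),.156+.0896*np.sin(a)])
    if p is not None: print(th,q,"units up %.2f right %.2f"%((q-p)[1]/.02,(q-p)[0]/.02))
    p=q
```

```text
t 18.45 tcp [ 0.5865 -0.1295  0.2161] F [-1.0281  7.4947 -1.1541] M [2.4557 0.1366 0.0052] w 0.0094 jaw yaw -88.75
4 [-0.0714  0.2101] units up 0.26 right 0.18
8 [-0.0675  0.215 ] units up 0.24 right 0.20
12 [-0.0632  0.2195] units up 0.23 right 0.21
16 [-0.0586  0.2238] units up 0.21 right 0.23
20 [-0.0537  0.2277] units up 0.20 right 0.24
24 [-0.0486  0.2313] units up 0.18 right 0.26
28 [-0.0432  0.2345] units up 0.16 right 0.27
32 [-0.0376  0.2373] units up 0.14 right 0.28
36 [-0.0319  0.2397] units up 0.12 right 0.29
40 [-0.026   0.2418] units up 0.10 right 0.30
44 [-0.0199  0.2434] units up 0.08 right 0.30
48 [-0.0138  0.2445] units up 0.06 right 0.31
52 [-0.0076  0.2453] units up 0.04 right 0.31
56 [-0.0013  0.2456] units up 0.02 right 0.31
60 [0.0049 0.2455] units up -0.01 right 0.31
64 [0.0112 0.2449] units up -0.03 right 0.31
68 [0.0173 0.2439] units up -0.05 right 0.31
```

Emit:
step_arm(steps=[[[-0.13,0.09,0],0],[[-0.13,0.09,0],0],[[-0.24,0.2,0],0],[[-0.23,0.21,0],0],[[-0.21,0.23,0],0],[[-0.2,0.24,0],0],[[-0.18,0.26,0],0],[[0,0,0],0]])

```text
time_s: 19.12
tcp_pos: [0.587, -0.1539, 0.2422]
eef_rot: [-91.9, 89.8, 89.4]
contact_force: [-3.1, 11.6, 4.6]
gripper_width: 0.0085
```

Run:
```python
from h import *
st()
cv2.imwrite("pics/s16.png",cv2.resize(capture("scene")[100:300,190:400],None,fx=3.5,fy=3))
```

```text
t 19.12 tcp [ 0.587  -0.1539  0.2422] F [-3.0891 11.5659  4.6178] M [ 4.5519  0.9267 -0.0376] w 0.0085 jaw yaw -88.74
```

View pics/s16.png

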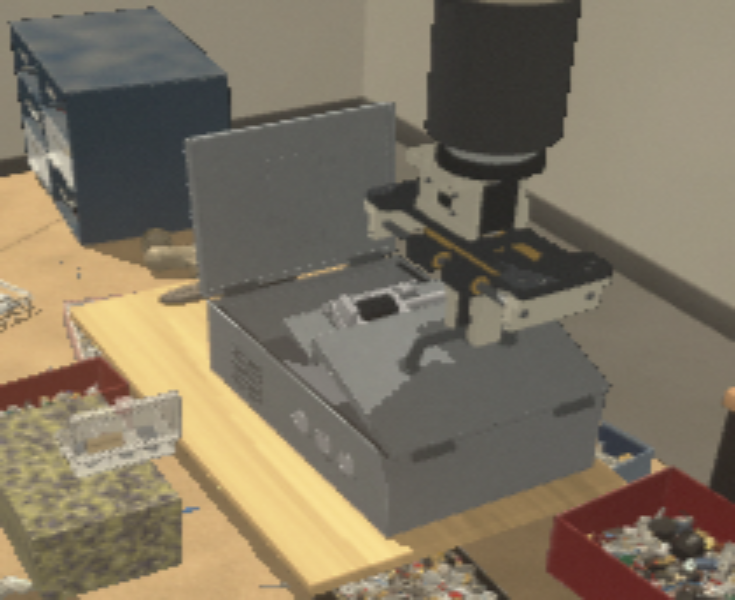

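Emit:
step_arm(steps=[[[-0.16,0.27,0],0],[[-0.14,0.28,0],0],[[-0.12,0.29,0],0],[[-0.1,0.3,0],0],[[-0.08,0.3,0],0],[[-0.05,0.2,0],0],[[0,0,0],0]])

```text
time_s: 19.75
tcp_pos: [0.5877, -0.1873, 0.2575]
eef_rot: [-130.7, 89.8, 50.6]
contact_force: [-6.1, 10.9, 14.2]
gripper_width: 0.0083
```

Run:
```python
from h import *
st()
cv2.imwrite("pics/s17.png",cv2.resize(capture("scene")[100:300,190:400],None,fx=3.5,fy=3))
```

```text
t 19.75 tcp [ 0.5877 -0.1873  0.2575] F [-6.0888 10.945  14.1928] M [4.5444 2.3143 0.0465] w 0.0083 jaw yaw -88.7
```

View pics/s17.png

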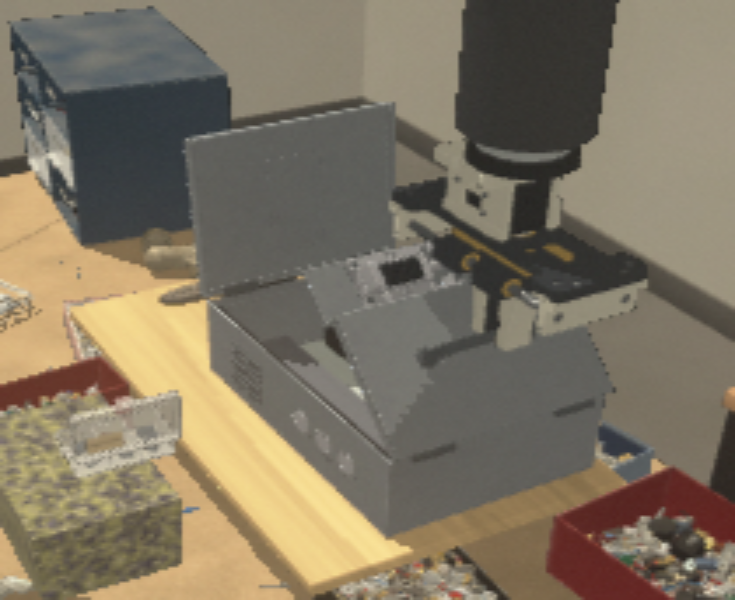

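Emit:
step_arm(steps=[[[-0.1,0,0],0],[[-0.1,0,0],0],[[-0.4,0,0],0],[[-0.7,0,0],0],[[-1,0,0],0],[[-1,0,0],0],[[-1,0,0],0],[[-0.5,0,-0.3],0],[[0,-1,-0.3],0],[[0,-1,0],0],[[0,-1,0],0],[[0,-1,0],0],[[0,-1,0],0],[[0,-1,0],0],[[0,-1,0],0],[[0,-1,0],0],[[0,-0.1,0],0],[[0,0,0],1],[[0,0,0],1],[[0,0,0],1]], fingers=0.78)

```text
time_s: 21.47
tcp_pos: [0.5963, -0.027, 0.3516]
eef_rot: [112.9, 90.0, -84.1]
contact_force: [0.6, 0.1, 0.2]
gripper_width: 0.0194
```

Emit:
step_arm(steps=[[[0,0,0],1],[[0,0,0],1],[[0,0,0],1],[[0,0,0],1],[[0,0,0],1],[[0,0,0],1],[[0,0,0],1],[[0,0,0],1],[[0,0,0],1],[[0,0,0],1],[[0,0,0],1],[[0,0,0],1],[[0,0,0],0]], fingers=1)

```text
time_s: 22.55
tcp_pos: [0.5962, -0.0272, 0.3515]
eef_rot: [-179.7, 90.0, -88.7]
contact_force: [-0.5, -0.8, 0.8]
gripper_width: 0.0005
```

Run:
```python
from h import *
plan([.6,-.03,.262],-178.8)
cv2.imwrite("pics/s18.png",cv2.resize(capture("scene")[100:300,190:400],None,fx=3.5,fy=3))
cv2.imwrite("pics/w18.png",capture("wrist"))
```

```text
t 22.55 tcp [ 0.5962 -0.0272  0.3515] F [-0.5317 -0.7864  0.8035] M [ 0.1123 -0.0307  0.0425] w 0.0005 jaw yaw -179.05
turn units -0.04115381162794544
units tool xyz [ 4.4745 -0.186  -0.1398]
```

View pics/s18.png

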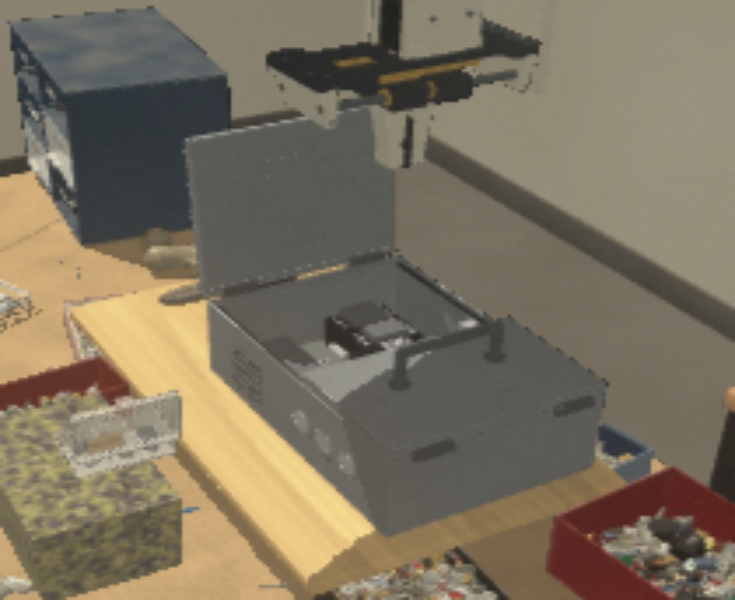

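View pics/w18.png

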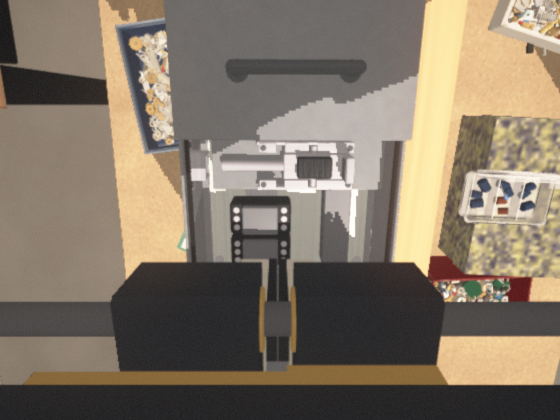

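Emit:
step_arm(steps=[[[0,0.5,-1],0],[[0,0,-1],0],[[0,0,-1],0],[[0,0,-1],0],[[0,0,-1],0],[[0,0,-0.1],-1],[[0,0,0],-1],[[0,0,0],-1],[[0,0,0],-1],[[0,0,0],-1],[[0,0,0],-1],[[0,0,0],-1],[[0,0,0],-1],[[0,0,0],-1],[[0,0,0],-1],[[0,0,0],-1],[[0,0,0],-1],[[0,0,0],-1],[[0,0,0],-1],[[0,0,0],-1]], fingers=0.5)

```text
time_s: 24.32
tcp_pos: [0.5884, -0.129, 0.3513]
eef_rot: [80.4, 90.0, -97.9]
contact_force: [-0.0, -0.8, -0.5]
gripper_width: 0.0439
```

Emit:
step_arm(steps=[[[1,0,0],0],[[1,0,0],0],[[1,0,0],0],[[1,0,0],0],[[1,0,0],0],[[0.5,0,0],0],[[0,0,0],0]])

```text
time_s: 24.9
tcp_pos: [0.5872, -0.1289, 0.2388]
eef_rot: [-1.1, 89.8, -179.7]
contact_force: [0.1, 0.4, -0.4]
gripper_width: 0.044
```

Run:
```python
from h import *
plan([.586,-.1297,.210],-88.8)
cv2.imwrite("pics/w19.png",capture("wrist"))
```

```text
t 24.9 tcp [ 0.5872 -0.1289  0.2388] F [ 0.1433  0.3664 -0.425 ] M [-0.0682 -0.0057  0.0148] w 0.044 jaw yaw -88.65
turn units 0.025661520141303146
units tool xyz [1.4395 0.0396 0.0541]
```

View pics/w19.png

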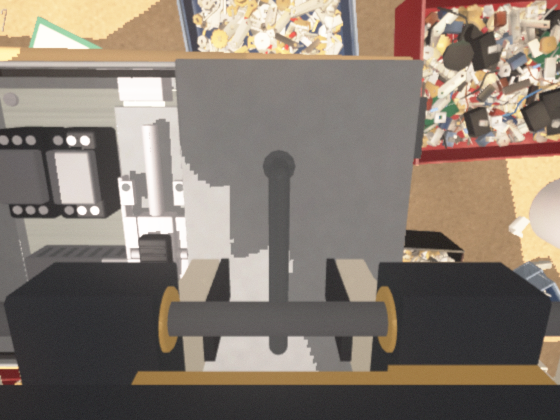

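Emit:
step_arm(steps=[[[0.7,0,0],0],[[0.4,0,0],0],[[0.2,0,0],0],[[0,0,0],0]])

```text
time_s: 25.28
tcp_pos: [0.5882, -0.1288, 0.2149]
eef_rot: [3.2, 90.0, -175.5]
contact_force: [-0.0, -0.1, -0.4]
gripper_width: 0.044
```

Emit:
step_arm(steps=[[[0,0,0],0],[[0,0,0],0],[[0,0,0],0],[[0,0,0],0],[[0,0,0],0],[[0,0,0],0]], fingers=1, grip_force=35)

```text
time_s: 25.78
tcp_pos: [0.5885, -0.1291, 0.2154]
eef_rot: [105.0, 90.0, -73.7]
contact_force: [1.9, -17.4, -1.9]
gripper_width: 0.0091
```

Emit:
step_arm(steps=[[[-0.13,0.09,0],0],[[-0.13,0.09,0],0],[[-0.24,0.2,0],0],[[-0.23,0.21,0],0],[[-0.21,0.23,0],0],[[-0.2,0.24,0],0],[[-0.18,0.26,0],0],[[-0.16,0.27,0],0],[[-0.14,0.28,0],0],[[-0.12,0.29,0],0],[[-0.1,0.3,0],0],[[-0.08,0.3,0],0],[[-0.06,0.25,0],0],[[0,0,0],0],[[0,0,0],0]])

```text
time_s: 27.03
tcp_pos: [0.5897, -0.1877, 0.2571]
eef_rot: [-139.0, 89.9, 42.3]
contact_force: [-5.5, 9.6, 11.5]
gripper_width: 0.0091
```

Run:
```python
from h import *
st()
cv2.imwrite("pics/s20.png",cv2.resize(capture("scene")[100:300,190:400],None,fx=3.5,fy=3))
```

```text
t 27.03 tcp [ 0.5897 -0.1877  0.2571] F [-5.4504  9.6331 11.5115] M [ 3.6776  1.8908 -0.1047] w 0.0091 jaw yaw -88.71
```

View pics/s20.png

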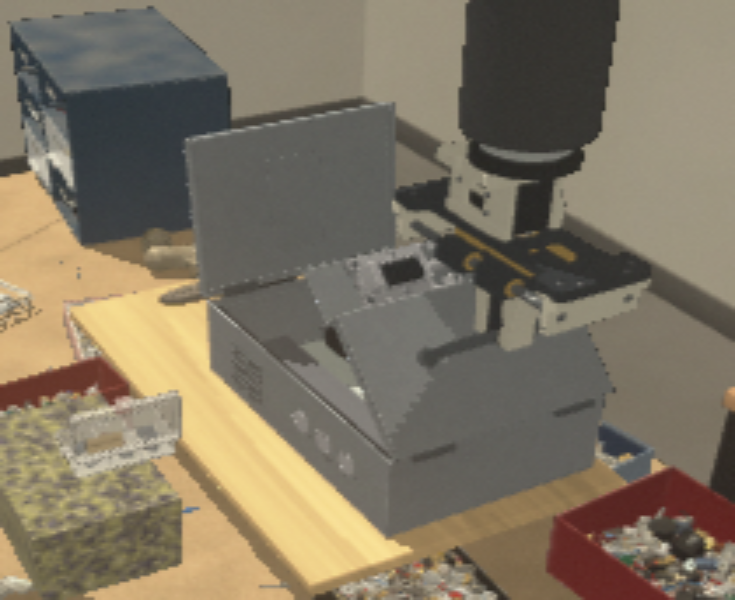

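Emit:
step_arm(steps=[[[-0.05,0,0],0],[[-0.1,0,0],0],[[-0.15,0,0],0],[[-0.2,0,0],0],[[-0.2,0,0],0],[[-0.2,0,0],0],[[-0.3,0,0],0],[[0,0,0],0]], grip_force=4)

```text
time_s: 27.75
tcp_pos: [0.5903, -0.1896, 0.2808]
eef_rot: [151.2, 89.8, -27.6]
contact_force: [0.5, -0.4, 1.1]
gripper_width: 0.0001
```

Run:
```python
from h import *
st()
cv2.imwrite("pics/s21.png",cv2.resize(capture("scene")[100:300,190:400],None,fx=3.5,fy=3))
```

```text
t 27.75 tcp [ 0.5903 -0.1896  0.2808] F [ 0.5042 -0.3603  1.0574] M [-0.0617 -0.0465  0.0143] w 0.0001 jaw yaw -88.75
```

View pics/s21.png

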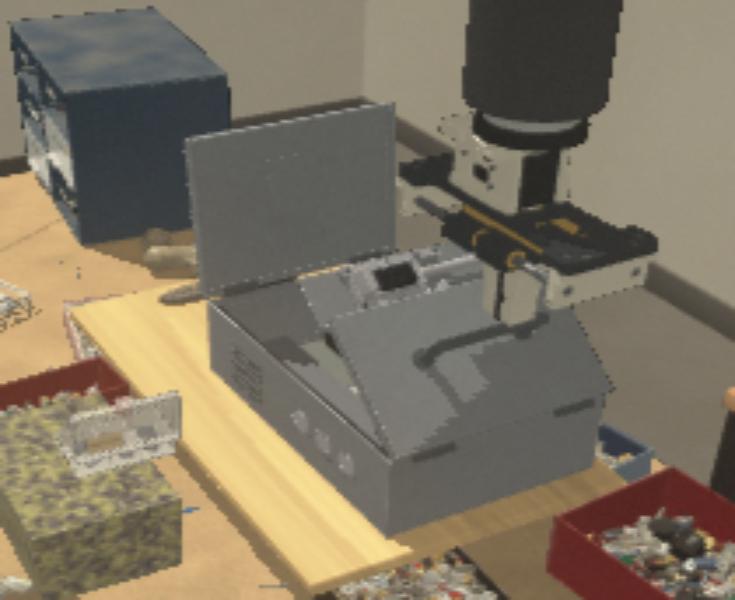

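Emit:
step_arm(steps=[[[-0.6,0,0],0],[[-0.8,0,0],0],[[-1,0,0],0],[[-1,0,0],0],[[0,0,0],0]])

```text
time_s: 28.22
tcp_pos: [0.591, -0.1898, 0.3514]
eef_rot: [161.0, 89.6, -17.7]
contact_force: [0.6, -0.3, 1.0]
gripper_width: 0.0002
```

Run:
```python
from h import *
st()
cv2.imwrite("pics/s22.png",cv2.resize(capture("scene")[100:300,190:400],None,fx=3.5,fy=3))
```

```text
t 28.22 tcp [ 0.591  -0.1898  0.3514] F [ 0.6401 -0.2862  1.0252] M [-0.0681 -0.1408 -0.0642] w 0.0002 jaw yaw -88.75
```

View pics/s22.png

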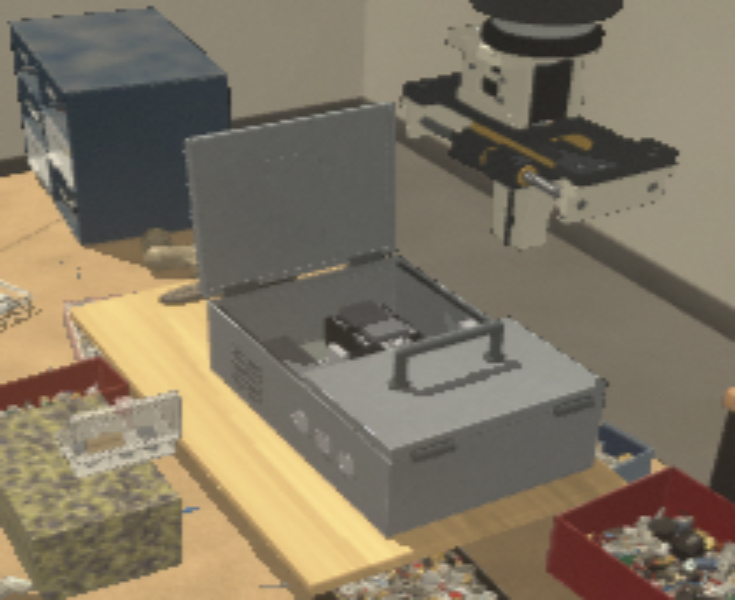

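Emit:
step_arm(steps=[[[0,-0.8,-0.4],0],[[0,-1,-0.45],0],[[0,-1,0],0],[[0.5,-0.23,0],0],[[1,0,0],0],[[1,0,0],0],[[1,0,0],0],[[1,0,0],0],[[0.8,0,0],0],[[0.4,0,0],0],[[0,0,0],0]], fingers=0.5)

```text
time_s: 29.18
tcp_pos: [0.6039, -0.1282, 0.23]
eef_rot: [-1.3, 89.7, 179.9]
contact_force: [-0.2, -0.2, 0.3]
gripper_width: 0.0435
```

Run:
```python
from h import *
plan([.608,-.1285,.215],-88.8)
cv2.imwrite("pics/w23.png",capture("wrist"))
```

```text
t 29.18 tcp [ 0.6039 -0.1282  0.23  ] F [-0.1677 -0.2431  0.302 ] M [-0.0236  0.0534 -0.0457] w 0.0435 jaw yaw -88.78
turn units 0.0035532275530272273
units tool xyz [ 0.7471  0.0175 -0.2085]
```

View pics/w23.png

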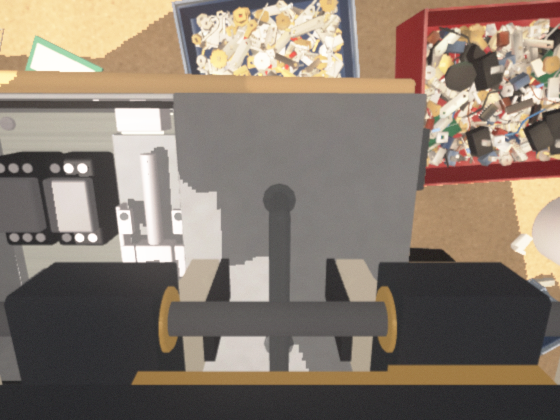

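Emit:
step_arm(steps=[[[0.5,0,-0.1],0],[[0.2,0,0],0],[[0,0,0],0]])

```text
time_s: 29.48
tcp_pos: [0.6071, -0.1279, 0.218]
eef_rot: [-16.9, 89.9, 164.3]
contact_force: [0.8, -0.3, 1.1]
gripper_width: 0.0438
```

Emit:
step_arm(steps=[[[0,0,0],0],[[0,0,0],0],[[0,0,0],0],[[0,0,0],0],[[0,0,0],0],[[-0.13,0.09,0],0],[[-0.13,0.09,0],0],[[-0.24,0.2,0],0],[[-0.23,0.21,0],0],[[-0.21,0.23,0],0],[[-0.2,0.24,0],0],[[-0.19,0.26,0],0],[[-0.17,0.27,0],0],[[-0.16,0.28,0],0],[[-0.14,0.29,0],0],[[-0.12,0.3,0],0],[[-0.1,0.3,0],0],[[-0.06,0.25,0],0],[[0,0,0],0]], fingers=1, grip_force=35)

```text
time_s: 31.07
tcp_pos: [0.6084, -0.1873, 0.2627]
eef_rot: [-129.4, 89.9, 51.9]
contact_force: [-6.4, 8.9, 13.0]
gripper_width: 0.0082
```

Run:
```python
from h import *
st()
cv2.imwrite("pics/s24.png",cv2.resize(capture("scene")[100:300,190:400],None,fx=3.5,fy=3))
```

```text
t 31.07 tcp [ 0.6084 -0.1873  0.2627] F [-6.423   8.8848 13.0212] M [3.6597 2.2801 0.057 ] w 0.0082 jaw yaw -88.72
```

View pics/s24.png

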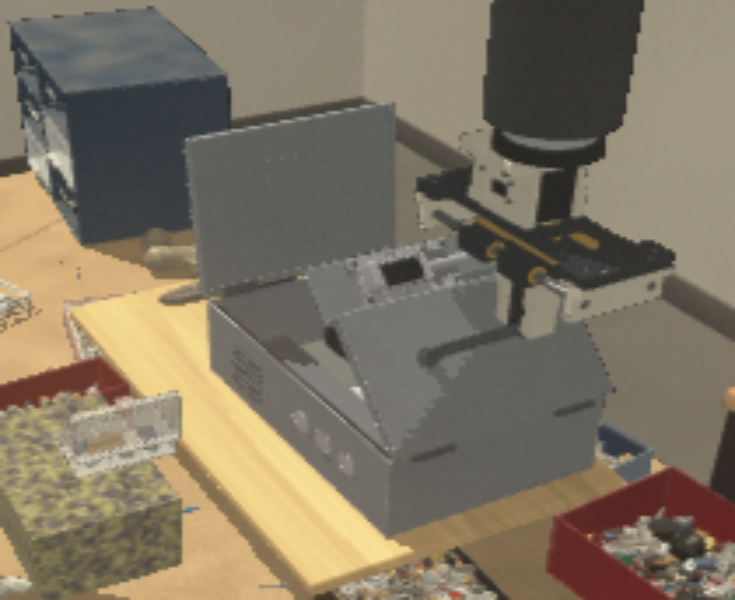

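Emit:
step_arm(steps=[[[0.1,0.25,0],0],[[0.1,0.25,0],0],[[0.1,0.25,0],0],[[0,0.25,0],0],[[0,0.25,0],0],[[0,0.25,0],0]], fingers=0, grip_force=20)

```text
time_s: 31.62
tcp_pos: [0.6103, -0.2173, 0.2562]
eef_rot: [-164.0, 89.8, 17.3]
contact_force: [-0.4, 7.5, 7.2]
gripper_width: 0.0428
```

Run:
```python
from h import *
st()
cv2.imwrite("pics/s25.png",cv2.resize(capture("scene")[100:300,190:400],None,fx=3.5,fy=3))
```

```text
t 31.62 tcp [ 0.6103 -0.2173  0.2562] F [-0.3994  7.5138  7.2469] M [ 2.9792  0.0908 -0.0062] w 0.0428 jaw yaw -88.69
```

View pics/s25.png

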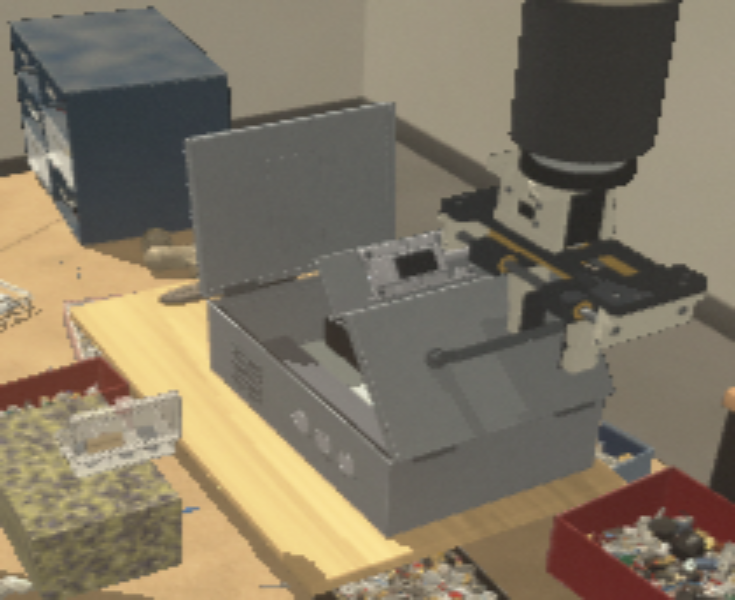

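Emit:
step_arm(steps=[[[0,0.25,0],0],[[0,0.25,0],0],[[0,0.25,0],0],[[0,0.25,0],0],[[0,0.25,0],0],[[0,0.25,0],0],[[0,0.2,0],0],[[0,0,0],0]])

```text
time_s: 32.33
tcp_pos: [0.6103, -0.2527, 0.2548]
eef_rot: [164.4, 90.0, -14.3]
contact_force: [-0.1, 1.1, 0.4]
gripper_width: 0.0874
```

Run:
```python
from h import *
st()
cv2.imwrite("pics/s26.png",cv2.resize(capture("scene")[100:300,190:400],None,fx=3.5,fy=3))
cv2.imwrite("pics/w26.png",capture("wrist"))
```

```text
t 32.33 tcp [ 0.6103 -0.2527  0.2548] F [-0.0852  1.1281  0.3655] M [ 0.2466 -0.0979  0.008 ] w 0.0874 jaw yaw -88.76
```

View pics/s26.png

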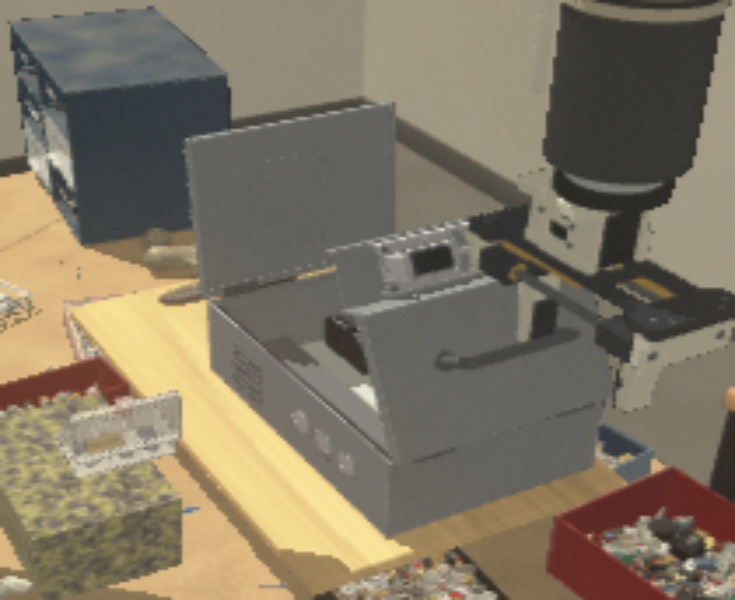

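View pics/w26.png

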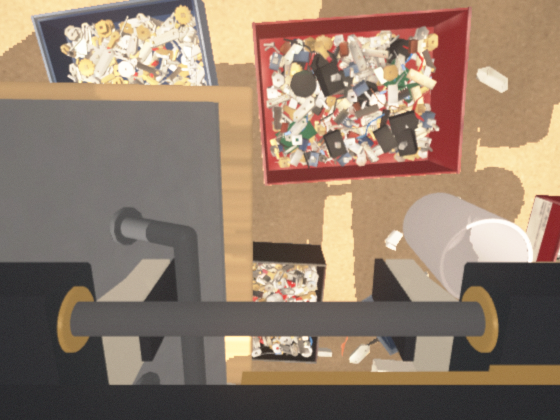

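Emit:
step_arm(steps=[[[0,0.25,0],0],[[0,0.25,0],0],[[0.05,0.25,0],0],[[0.05,0.25,0],0],[[0.1,0.25,0],0],[[0.1,0.25,0],0],[[0,0,0],0]])

```text
time_s: 33.02
tcp_pos: [0.6103, -0.2825, 0.2474]
eef_rot: [-8.8, 89.9, 172.5]
contact_force: [-0.0, -0.7, 0.5]
gripper_width: 0.0874
```

Run:
```python
from h import *
st()
cv2.imwrite("pics/s27.png",cv2.resize(capture("scene")[100:300,190:400],None,fx=3.5,fy=3))
```

```text
t 33.02 tcp [ 0.6103 -0.2825  0.2474] F [-0.0374 -0.7098  0.4874] M [-0.0506  0.0106 -0.0026] w 0.0874 jaw yaw -88.77
```

View pics/s27.png

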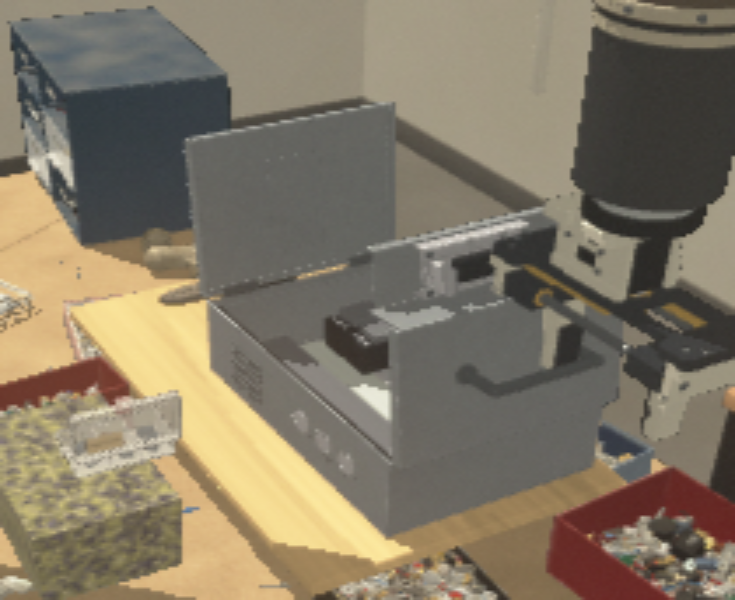

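Emit:
step_arm(steps=[[[0.05,0.2,0],0],[[0.05,0.2,0],0],[[0.05,0.1,0],0],[[0,0,0],0]])

```text
time_s: 33.4
tcp_pos: [0.6106, -0.2911, 0.2439]
eef_rot: [-49.0, 89.8, 132.2]
contact_force: [1.2, 3.9, -6.1]
gripper_width: 0.0874
```

Run:
```python
from h import *
st()
cv2.imwrite("pics/s28.png",cv2.resize(capture("scene")[100:300,190:400],None,fx=3.5,fy=3))
```

```text
t 33.4 tcp [ 0.6106 -0.2911  0.2439] F [ 1.1758  3.9417 -6.0583] M [ 1.3672 -0.4485  0.0849] w 0.0874 jaw yaw -88.76
```

View pics/s28.png

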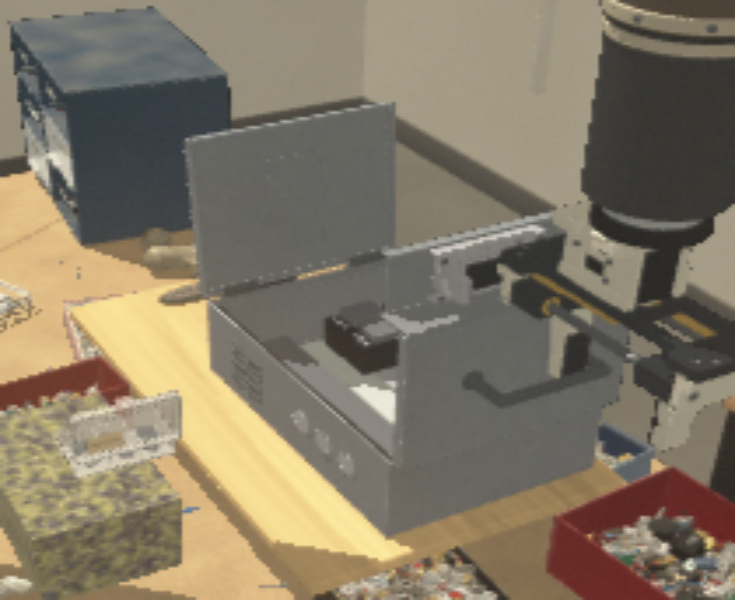

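Emit:
step_arm(steps=[[[-0.1,-0.15,0],0],[[-0.4,0,0],0],[[-0.8,0,0],0],[[-1,0,0],0],[[-1,0,0],0],[[-1,0,0],0],[[-1,0,0],0],[[0,0,0],0]])

```text
time_s: 34.12
tcp_pos: [0.612, -0.2905, 0.3585]
eef_rot: [150.7, 89.5, -28.0]
contact_force: [0.2, -0.4, 1.4]
gripper_width: 0.0876
```

Run:
```python
from h import *
st()
cv2.imwrite("pics/s29.png",cv2.resize(capture("scene")[100:300,190:400],None,fx=3.5,fy=3))
```

```text
t 34.12 tcp [ 0.612  -0.2905  0.3585] F [ 0.1704 -0.4021  1.3958] M [-0.1082 -0.0452 -0.0593] w 0.0876 jaw yaw -88.75
```

View pics/s29.png

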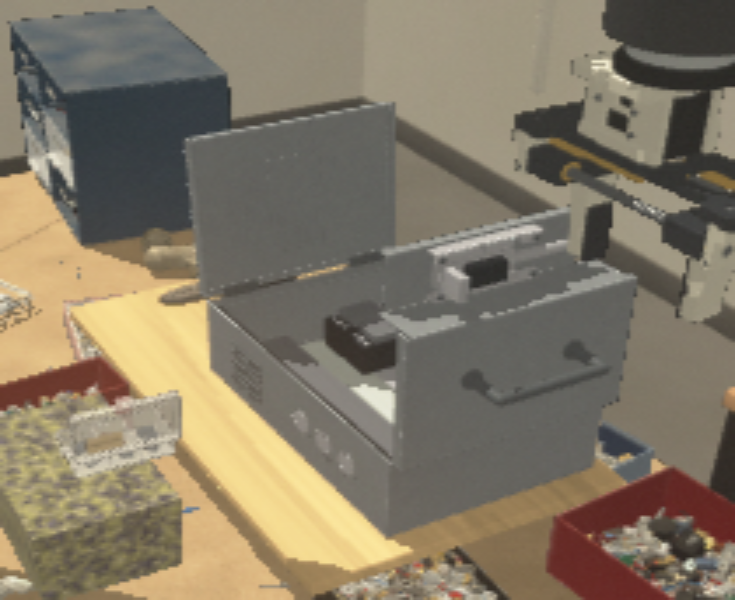

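Emit:
step_arm(steps=[[[-0.8,0,0.3],0],[[-0.7,0,0.4],0],[[0,-0.8,0.4],0],[[0,-1,0],0],[[0,-1,0],0],[[0,-1,0],0],[[0,-1,0],0],[[0,-1,0],0],[[0,-1,0],0],[[0,-1,0],0],[[0,-0.4,0],0],[[0.6,0,0],0],[[1,0,0],0],[[1,0,0],0],[[0.6,0,0],0],[[0,0,0],0]], fingers=1)

```text
time_s: 35.5
tcp_pos: [0.5839, -0.1258, 0.3151]
eef_rot: [-2.3, 89.8, 178.9]
contact_force: [-0.3, -0.8, -1.1]
gripper_width: 0.0004
```

Run:
```python
from h import *
plan([.59,-.13,.319])
cv2.imwrite("pics/s30.png",cv2.resize(capture("scene")[100:300,190:400],None,fx=3.5,fy=3))
```

```text
t 35.5 tcp [ 0.5839 -0.1258  0.3151] F [-0.3406 -0.7509 -1.1136] M [-0.0741  0.0124 -0.0129] w 0.0004 jaw yaw -88.77
units tool xyz [-0.1944  0.2143 -0.2987]
```

View pics/s30.png

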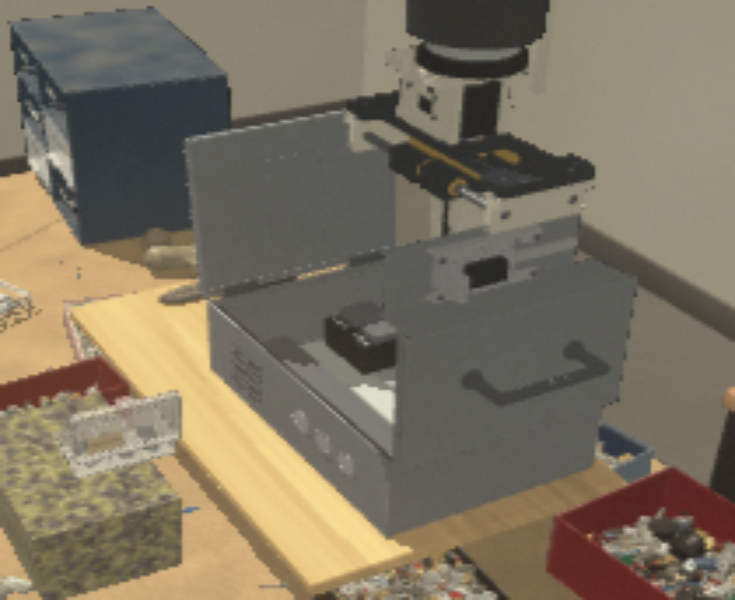

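Emit:
step_arm(steps=[[[-0.15,0.5,0],0],[[0,0.4,0],0],[[0,0.4,0],0],[[0,0.4,0],0],[[0,0.4,0],0],[[0,0.3,0],0],[[0,0,0],0]])

```text
time_s: 36.13
tcp_pos: [0.5862, -0.175, 0.3202]
eef_rot: [32.1, 90.0, -146.8]
contact_force: [-0.6, -0.0, 1.7]
gripper_width: 0.0001
```

Run:
```python
from h import *
st()
cv2.imwrite("pics/s31.png",cv2.resize(capture("scene")[100:300,190:400],None,fx=3.5,fy=3))
```

```text
t 36.13 tcp [ 0.5862 -0.175   0.3202] F [-0.568  -0.0021  1.7227] M [-0.0416  0.0088  0.0139] w 0.0001 jaw yaw -88.83
```

View pics/s31.png

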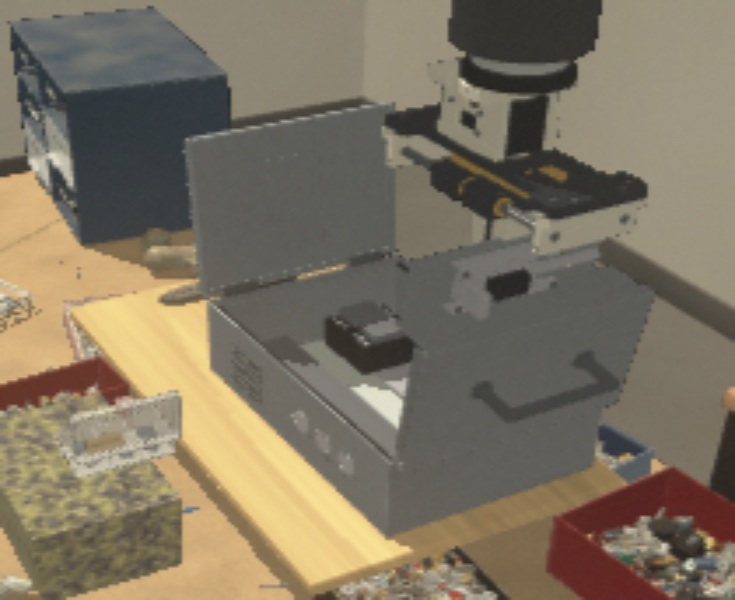

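Emit:
step_arm(steps=[[[0,0.2,0],0],[[0,0.1,0],0],[[0,0,0],0],[[0,-0.4,0],0],[[0,-1,0],0],[[-0.5,-1,0],0],[[-1,0,0],0],[[-1,0,0],0],[[-1,0,0],0],[[-1,0,0],0],[[0,0,0],0],[[0,0,0],0]])

```text
time_s: 37.18
tcp_pos: [0.5858, -0.131, 0.4116]
eef_rot: [-178.5, 89.9, 2.8]
contact_force: [0.3, 0.2, -0.5]
gripper_width: 0.0003
```

Run:
```python
from h import *
st()
a=capture("scene"); cv2.imwrite("pics/s32raw.png",a)
cv2.imwrite("pics/s32.png",cv2.resize(a[110:280,230:390],None,fx=5,fy=3.5,interpolation=cv2.INTER_CUBIC))
cv2.imwrite("pics/w32.png",capture("wrist"))
```

```text
t 37.18 tcp [ 0.5858 -0.131   0.4116] F [ 0.3198  0.1683 -0.5246] M [ 0.025   0.0055 -0.0277] w 0.0003 jaw yaw -88.73
```

View pics/s32.png

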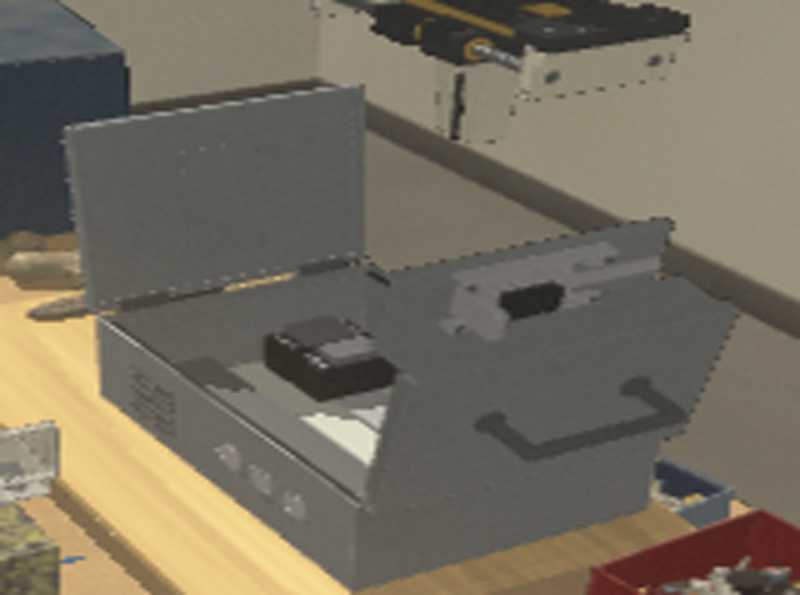

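View pics/w32.png

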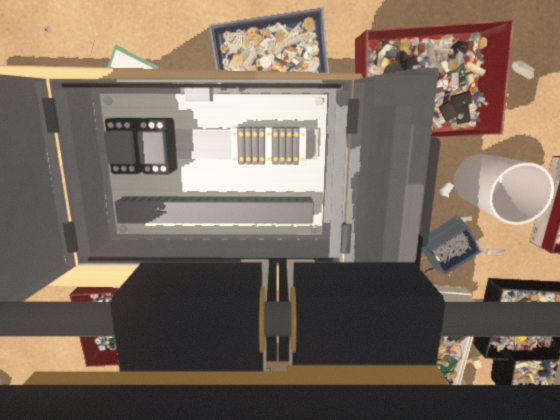

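Run:
```python
from h import *
def inloc(p):
    c,s=np.cos(YAW),np.sin(YAW); d=p-C; return np.array([c*d[0]+s*d[1],-s*d[0]+c*d[1],d[2]])*1000
n=np.array([np.cos(YAW),np.sin(YAW),0])
def pl(u,v,X):
    c,d=ray("scene",(230+(u+.5)/5-.5,110+(v+.5)/3.5-.5)); return inloc(c+d*((C@n+X-c@n)/(d@n)))
for k,uv,X in [("act top near",(67,128),-.1),("act bot near",(90,308),-.1),("act top far",(363,87),.1),("act bot far",(366,258),.1),("pas top near",(412,378),-.1),("pas bot near",(366,500),-.1),("pas top far",(738,314),.1),("pas bot far",(652,450),.1)]: print(k,pl(*uv,X))
m=camera_model("wrist")
for uv,z in [((432,140),.286),((432,140),.30),((350,140),.156),((436,75),.334),((52,250),.156)]: print(uv,z,inloc(onz("wrist",uv,z,m)))
a=cv2.imread("pics/s32raw.png"); cv2.imwrite("pics/s32b.png",cv2.resize(a[165:215,300:375],None,fx=10,fy=10,interpolation=cv2.INTER_CUBIC))
```

```text
act top near [-100.      170.6578  254.6487]
act bot near [-100.      153.3908   91.9449]
act top far [100.     168.3694 252.0074]
act bot far [100.     151.6516  88.6106]
pas top near [-100.     -184.5049  218.6762]
pas bot near [-100.     -156.245    97.3018]
pas top far [ 100.     -180.5894  205.4075]
pas bot far [ 100.     -142.7289   58.5412]
(432, 140) 0.286 [  53.169  -178.6193  215.    ]
(432, 140) 0.3 [  54.4367 -172.9565  229.    ]
(350, 140) 0.156 [  41.3116 -147.051    85.    ]
(436, 75) 0.334 [  91.7902 -157.3213  263.    ]
(52, 250) 0.156 [-80.0198 179.0864  85.    ]
```

View pics/s32b.png

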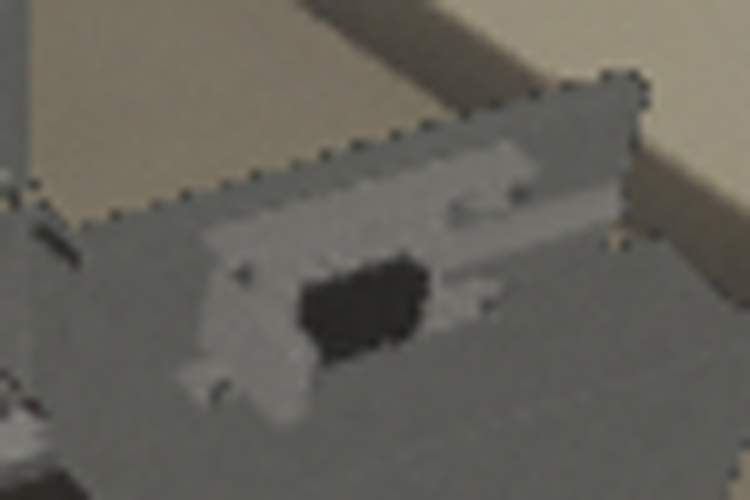

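Run:
```python
from h import *
st(); print(close_job())
```

```text
t 37.28 tcp [ 0.5852 -0.1311  0.4096] F [-0.5841 -0.9294 -0.6442] M [-0.0292 -0.0086 -0.005 ] w 0.0006 jaw yaw -88.74
the job is handed in; nothing more can be done
None
```

Both doors are standing open past upright, the bolt is drawn, and the job was handed in at 37.3 s with the arm clear of everything. `close_job()` gives no verdict, so everything below is from my own checks.

**What I did:**
- I lifted the wide left-hand door by its handle, then pushed it past upright from inside.
- I pressed the bolt's button with the closed fingertips and drew the bolt against its thumb stop until the button came up again.
- The right-hand door fell shut twice when I let go of it at about 40°, although its hinge should have held it. On the third lift I kept one finger behind the handle bar as the gripper opened, eased the door up to upright, then pushed it past from inside.

**Last checks:**
- **Doors:** the scene picture puts the left-hand door at about 1.67 rad and the right-hand door at about 1.8 rad, against the 1.5 rad needed.
- **Bolt:** measured against the rail screws it travelled about 31 mm, and from the wrist camera positions about 32 mm, both ±1–2 mm. That agrees with the open notch at 30 mm.
- **Button:** the cross pin showed in a notch after the draw. The button took about 4 N from a finger at its raised height without sinking, so I judged it up and locked. I had no direct reading of either joint, and the later pictures of the button were coarse.
- **Loose things:** I never touched the cutters, fitting, beaker or parts box, and they look in place in the pictures. I did not measure their positions again.
- **Disagreement:** the wrist camera read sideways positions about 3–4 mm further left than the top camera. I centred the gripper on the wrist view, which lined up at each grasp.

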